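Reload the rail-routing jig and switch the extractor

ROBOT

A 6-joint arm with a two-finger parallel gripper is mounted at the origin on the work surface. World frame = base frame: x ahead of the robot, y to its left, z up, the work surface at z = 0. Lengths are in m, angles in degrees, forces in N, time in s.
With the tool pointing down it reaches from about 0.25 to 0.725 m from the base axis. Payload 9.7 kg.
Tool frame: the origin (TCP) lies on the centre line of the jaws, within the pads' length; the fingertips stand tip_extent ahead of it and the grasp point (between the pads) lies 3 mm ahead of it (tip_extent is the distance from the TCP to the fingertips, in m); z points along the fingers, y is the line along which they close (so a half turn about z gives the same grasp; the last joint's range is limited). The gripper opens to 85 mm and grips with 20 to 120 N. Pads are 22 mm wide; open, the fingers measure 114 mm over their backs; the gripper's body (76 mm by 85 mm) begins 54 mm behind the grasp point. The pads swing forward as they close: fully open they stand 13 mm farther back than shut.
Start: joints at [-63.77, 4.979, 10.078, 95.1, 0, 90], TCP at [0.243, -0.493, 0.253] pointing down, gripper open.
Joint ranges: [-179.16, 179.16], [-48.56, 103.87], [-65.8, 70.77], [-126.05, 130.52], [-82.76, 87.17], [-180, 180]. Speed limits (degrees/s): [127.2, 127.2, 147.25, 180, 180, 180].

INTERFACE

Orientations are given as [roll, pitch, yaw] about the fixed x, y, z axes, in that order (R = Rz(yaw) Ry(pitch) Rx(roll)).
In Python, from workcell import * gives the robot as it stands.
- The arm moves only by the tool servo_tool, never from a script. Its argument "rows" is a list of rows, each an object with "offset": the shift along the tool's x, y, z as a fraction of full scale, a list of three; "yaw": the turn about the tool's z as a fraction of full scale; "claw": the closure, from 0 (fully open) to 1 (shut). A call has 1 to 12 rows; each row is the pose to reach, as a shift and turn from the pose commanded when the call began, along the tool's axes at that moment, turning the shorter way round; what a row does not reach only later rows make up. Full scale, the value 1, is 0.1 m for a shift and pi rad for a turn. A row lasts 1/8 s, in which the tool goes at most 62.5 mm and 10.7 degrees, less where a joint would pass 70% of its speed; a pose out of reach is approached as far as the arm can. A call with a number of a shift or a turn outside -1 to 1 is refused whole. A call with a gripper value outside its range is refused whole. The fingers move at their own pace and stop on an object; "squeeze" is the grip in N (left out, the last holds). Time passes only in rows, so rows that repeat a pose let the fingers close. It gives the time, the measured TCP pose, the force, the opening and the grip force at its end, in the units of the state.
- get_obs(): the state, without advancing time (a new reading comes with each control period).
- camera(name): name is "scene" or "top"; returns (picture, depth): 400x640x3 uint8, red, green, blue; 400x640 float32, m along the optical axis (not along the pixel's ray), 0 where there is no reading.
- camera_info(name): a dict with "fx", "fy", "cx", "cy" (pixels), "cam_to_world" (4x4, takes a point from camera to world coordinates). Camera axes: x right, y up, looking along -z (the intrinsics and any distortion apply to the point x, -y, -z); pixel columns grow to the right and rows downward; lengths in m; the calibration is good to about 2 mm. A picture is of the moment at which its call begins. camera_info takes no time and is no camera call.
- job_done(): hands the job in; it is judged then, once.
The state is a dict: "time": time; "q": joint angles; "qd": joint speeds; "joint_efforts": joint torques, N m; "ee_pos": TCP position; "tcp_rot": TCP orientation; "wrist_force": force on the tool from outside, world axes, zero at the start; "torque": the same for the moment, N m; "opening": finger opening in m; "grasp_force": force on a finger pad.
Only numpy, scipy, OpenCV 4.12 (cv2) and the standard library are available. Lean on these libraries where they do the work, as an engineer would, in place of code of your own. Each camera call takes 0.05 s, during which the arm holds its last target. There are 200 camera calls.

TASK

Turn the routing jig round for the next cut: swing its clamp lever fully open, lay the routed (grooved) rails flat in the plywood tray, and load every plain pine rail into the jig, one to a bay, seated down in the notches of both combs and centred lengthwise. With everything loaded, swing the clamp lever fully shut on the rails, and only then turn the extractor selector to position two (the two-stroke mark), leaving the other tools and things on the bench where they are.

Things in the scene. Friction and masses are not known exactly. Their poses are not given: they have to be found in the camera images.
- jig: Jig fixed to the bench: base board 220 (x) x 270 (y) x 18 mm, two combs across it, 20 mm thick, at x = -50 and +50 mm (80 mm gap between). Each has three notches 34 mm wide at y = -68, 0, +68 mm, floors 32 mm above the bench, teeth up to 48 mm. A rail lies along x across both combs: centre 46 mm, top 60 mm above the bench. Origin: centre of underside; +x points to the hinge side.
- jig_bay1 (a point): Where the centre of a rail seated in bay 1 (y = -68 mm) lies, 46 mm above the bench; axes as the jig's.
- jig_bay2 (a point): The same for bay 2 (y = 0).
- jig_bay3 (a point): The same for bay 3 (y = +68 mm).
- clamp (a joint): Clamp bar angle (rad). 0: shut, level aluminium bar (20 x 262 mm, 65 mm in front of the hinge) pressing on the rails' tops (-0.06 with none under it). Grows as it swings up and back; fully open 1.75, just past upright (open above 1.5, shut below 0.05). A spring toggle snaps it to the nearer end from about 0.85, so it stays at each end; moving it takes about 6 N at the grip. Shut at the start.
- clamp_grip (a point): Point to hold on the lever on the bar's +y side: round black rubber grip 18 mm thick, 136 to 216 mm from the hinge axis; this point is on the grip's axis, 185 mm from the hinge, at jig y = +125 mm. Shut: lever level, pointing to jig -x, 72 mm above the bench, free space all round; open: point about 254 mm up. Its frame turns with the lever.
- clamp_hinge (a point): Point on the hinge axis in line with the lever: jig x = +95, y = +125 mm, 72 mm above the bench. The hinge axis runs along the jig's y; steel cheeks at y = +-112 mm stand 80 mm high.
- blank1: Loose square pine rail, 150 mm long, 28 x 28 mm, about 70 g, plain on all faces, lying flat on the bench top at the start. One of up to three; absent (None) in some starts. Origin at its centre, x along its length.
- blank2: Loose square pine rail, 150 mm long, 28 x 28 mm, about 70 g, plain on all faces, lying flat on the bench top at the start. One of up to three; absent (None) in some starts. Origin at its centre, x along its length.
- blank3: Loose square pine rail, 150 mm long, 28 x 28 mm, about 70 g, plain on all faces, lying flat on the bench top at the start. One of up to three; absent (None) in some starts. Origin at its centre, x along its length.
- routed1: Loose square pine rail, 150 mm long, 28 x 28 mm, about 70 g, already routed: a housing (groove) 18 mm wide, 9 mm deep runs across its +z face, centred at x = -23 mm. At the start it lies in a bay of the jig under the shut clamp bar, groove up. Two or three of these; absent (None) in some starts. Origin at its centre, x along its length.
- routed2: Loose square pine rail, 150 mm long, 28 x 28 mm, about 70 g, already routed: a housing (groove) 18 mm wide, 9 mm deep runs across its +z face, centred at x = -23 mm. At the start it lies in a bay of the jig under the shut clamp bar, groove up. Two or three of these; absent (None) in some starts. Origin at its centre, x along its length.
- routed3: Loose square pine rail, 150 mm long, 28 x 28 mm, about 70 g, already routed: a housing (groove) 18 mm wide, 9 mm deep runs across its +z face, centred at x = -23 mm. At the start it lies in a bay of the jig under the shut clamp bar, groove up. Two or three of these; absent (None) in some starts. Origin at its centre, x along its length.
- tray: Open plywood tray fixed to the bench, 225 (x) x 190 (y) x 34 mm high, walls and floor 6 mm thick, empty at the start. Origin: centre of the underside. Three rails fit side by side, each along the tray's y axis (say at x = -65, 0 and +65 mm), centres 20 mm above the bench when lying on the floor.
- switch_box: Extractor switch box fixed to the bench, 116 x 116 x 66 mm, selector knob on top at its centre. White marks round it: small ring (off), one, two, three strokes. Origin: centre of underside. Seen from above the pointer stands at (counter-clockwise from the box's x axis) +0.9 rad at off, +0.3 at one, -0.3 at two, -0.9 at three strokes.
- selector (a joint): Angle (rad) of the selector, clockwise from above: off 0, one stroke 0.6, two strokes 1.2, three strokes 1.8 (counts as two between 1.05 and 1.35). Spring detents hold and centre it at each position, about 0.12 N m to get from one to the next. It starts at off or at one stroke.
- selector_grip (a point): Point to hold the selector: on its axis, in the middle of its upright bar grip (52 mm long along the pointer, 15 mm thick, from 77 to 107 mm above the bench); this point is 96 mm above the bench. Its x axis is the pointer direction.
- router: Bystander, not part of the job: trim router standing on its square base, 90 x 90 mm, 165 mm tall. Leave it alone.
- sander: Bystander, not part of the job: palm orbital sander, round, 125 mm wide, 118 mm tall, battery sticking out on one side. Leave it alone.
- screw_jar: Bystander, not part of the job: clear screw jar with steel cap, 72 mm wide, 85 mm tall. Leave it alone.
- tape: Bystander, not part of the job: tape measure standing on edge, 74 x 40 x 70 mm. Leave it alone.
- sanding_block: Bystander, not part of the job: cork sanding block, 52 x 105 x 34 mm. Leave it alone.
- offcut: Bystander, not part of the job: thin plywood offcut lying flat, 70 x 95 x 18 mm: not a rail. Leave it alone.
- charger: Bystander fixed to the bench: battery charger with a pack on it, 125 x 110 x 100 mm high. It and the switch box swap sides.
Not all that is in view belongs to the job. Leave any green look-alike of the blank1 alone.

How it is judged:
By the outcome, as a careful person would: the job done as asked, in the order asked, and still so for the second after the job is handed in, with the robot touching nothing.
Of blank1, blank2, blank3 only 2 to 3 are there at a start; the rules pass over those that are not, and their reading is None.
Of routed1, routed2, routed3 only 2 to 3 are there at a start; the rules pass over those that are not, and their reading is None.
At some moment in a run one of blank1, blank2, blank3 may be knocked a few centimetres aside while the robot is not near it.
Once in a run the grip may slacken for a moment while it holds something.
It also fails if it takes over 210 s, if anything falls off the work surface, if the arm or the gripper's body presses on something with over 40 N, if the wrist force passes 120 N, or if a joint passes its speed limit or range.

## Working session

There is one attempt and no reset: what is moved stays moved. The work goes in short steps, Python scripts to look and compute and a tool call to move; the robot and the scene stay as the last step left them, time stands still between calls to the robot, and variables do not carry over. Pictures are saved under pics/ and viewed, at most 14 in all, crops included, and the job is handed in when it is done.

Besides the shell and the picture viewer there is one more tool, called after "Request:" in YAML: its name, and indented under it one key for each argument. servo_tool: Moves the arm, as the interface text tells. Its arguments: {"type":"object","properties":{"rows":{"type":"array"},"squeeze":{"type":"number"}},"required":["rows"]}

```bash
ls; mkdir -p pics; python3 - <<'E'
from workcell import *
import cv2,numpy as np
o=get_obs();print(o)
for n in("scene","top"):
    im,d=camera(n);np.savez(f"pics/{n}0.npz",im=im,d=d)
    cv2.imwrite(f"pics/{n}0.png",im[:,:,::-1]);ci=camera_info(n);print(n,ci)
E
```

```text
pics
{'time': 0.0, 'q': array([-6.37690275e+01,  5.01287865e+00,  1.00346667e+01,  9.51003465e+01,
        3.80479060e-04,  8.99999562e+01]), 'qd': array([ 0.10856035, -0.04943636,  0.09651478, -0.03383638, -0.0198419 ,
       -0.06531686]), 'joint_efforts': array([-3.82179205e-03, -5.20385885e+01,  4.64805293e+01,  1.62276562e-02,
       -2.02275637e-04, -4.21707307e-05]), 'ee_pos': array([ 0.24300738, -0.49317909,  0.2525679 ]), 'tcp_rot': array([-1.79921441e+02, -3.80538781e-04,  2.62310158e+01]), 'wrist_force': array([ 0.05055554,  0.46211241, -0.21999492]), 'torque': array([0.0004383 , 0.02347742, 0.01496987]), 'grasp_force': 0.0, 'opening': 0.08516163446880186}
scene {'fx': 379.7257612982489, 'fy': 379.7257612982489, 'cx': 321.72599079630686, 'cy': 204.0478433186325, 'cam_to_world': array([[ 0.58274151, -0.52527984,  0.62007534,  1.1699443 ],
       [ 0.81251042,  0.36208034, -0.45686391, -0.51495328],
       [ 0.01546431,  0.77005124,  0.63779459,  0.76400317],
       [ 0.        ,  0.        ,  0.        ,  1.        ]])}
top {'fx': 501.60251034945276, 'fy': 501.60251034945276, 'cx': 318.8707916733929, 'cy': 192.72372204925819, 'cam_to_world': array([[ 8.15989519e-03,  9.91827911e-01, -1.27321683e-01,
         2.96833419e-01],
       [-9.99966223e-01,  8.21884904e-03, -6.23279207e-05,
        -2.20810823e-02],
       [ 9.84619122e-04,  1.27317891e-01,  9.91861475e-01,
         1.88390281e+00],
       [ 0.00000000e+00,  0.00000000e+00,  0.00000000e+00,
         1.00000000e+00]])}
```

View pics/top0.png

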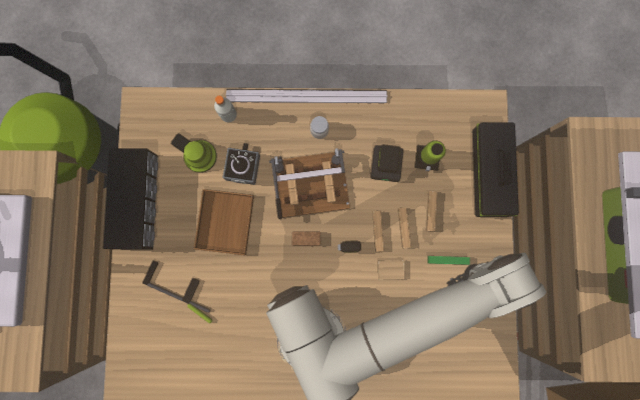

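View pics/scene0.png

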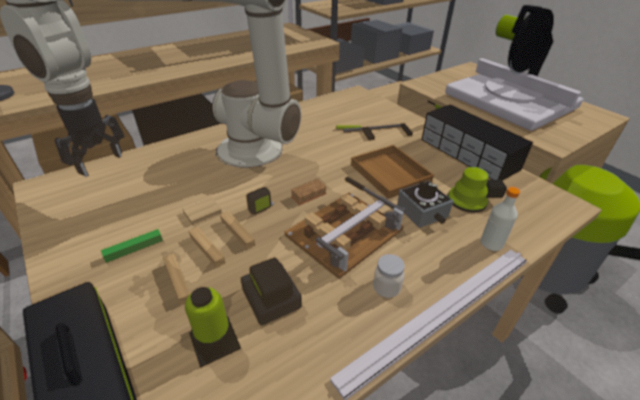

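The top view shows three plain rails at about (378,230), (405,228) and (432,212). The green look-alike is at (448,260), the offcut at (390,268), the jig at (311,182), the tray at (225,222) and the switch box at (241,165). I'll enlarge the views and compute clouds.

```bash
cat > h.py <<'E'
from workcell import *
import cv2,numpy as np
def cloud(n,d):
    c=camera_info(n);v,u=np.mgrid[:d.shape[0],:d.shape[1]]
    p=np.stack([(u-c["cx"])/c["fx"]*d,-(v-c["cy"])/c["fy"]*d,-d],-1)
    T=c["cam_to_world"];return p@T[:3,:3].T+T[:3,3]
def proj(n,P):
    c=camera_info(n);T=c["cam_to_world"];p=(np.atleast_2d(P)-T[:3,3])@T[:3,:3]
    return np.stack([c["cx"]-c["fx"]*p[:,0]/p[:,2],c["cy"]+c["fy"]*p[:,1]/p[:,2]],-1)
def load(n,k):
    z=np.load(f"pics/{n}{k}.npz");return z["im"],z["d"],cloud(n,z["d"])
def snap(n,k):
    im,d=camera(n);np.savez(f"pics/{n}{k}.npz",im=im,d=d);return im,d,cloud(n,d)
E
python3 - <<'E'
from h import *
im,d,P=load("top",0)
crop=cv2.resize(im[110:290,170:470,::-1],None,fx=2.6,fy=2.6,interpolation=cv2.INTER_CUBIC)
cv2.imwrite("pics/c1.png",crop)
im2,d2,P2=load("scene",0)
cv2.imwrite("pics/c2.png",cv2.resize(im2[140:300,270:470,::-1],None,fx=3.7,fy=3.7,interpolation=cv2.INTER_CUBIC))
# blobs
for n,(im,d,P) in {"top":(im,d,P),"scene":(im2,d2,P2)}.items():
    print(n,"invalid",(d==0).mean())
    z=P[...,2];ok=(d>0)&(P[...,0]>.2)&(P[...,0]<.8)&(abs(P[...,1])<.45)
    print("bench z",np.median(z[ok&(abs(z)<.01)]),np.std(z[ok&(abs(z)<.01)]))
    m=(ok&(z>.009)).astype(np.uint8)
    N,L,S,C=cv2.connectedComponentsWithStats(m,connectivity=4)
    for i in range(1,N):
        if S[i,4]<40: continue
        q=P[L==i];zt=np.percentile(q[:,2],90);t=q[q[:,2]>zt-.012]
        r=cv2.minAreaRect((q[:,:2]*1000).astype(np.float32))
        print(i,S[i,:5],"zt %.3f"%zt,"med",np.median(q,0).round(3),"rect",np.round(r[0],0),np.round(r[1],0),round(r[2],1),"rgb",im[L==i].mean(0).round())
E
```

```text
top invalid 0.00403515625
bench z 0.0009349063247479084 0.004447643659443765
1 [309 119  20  20 303] zt 0.090 med [ 0.769 -0.02   0.082] rect [773. -18.] [72. 54.] 89.8 rgb [144. 140. 139.]
120 [188 139  29  33 702] zt 0.114 med [0.664 0.412 0.064] rect [677. 410.] [ 80. 126.] 88.9 rgb [ 98. 106.  47.]
137 [415 140  27  31 531] zt 0.165 med [ 0.665 -0.416  0.139] rect [ 669. -417.] [95. 63.] 1.6 rgb [87. 88. 50.]
156 [ 222  143   39   42 1143] zt 0.080 med [0.629 0.263 0.068] rect [647. 271.] [131. 153.] 85.8 rgb [80. 74. 69.]
169 [ 370  144   33   38 1054] zt 0.104 med [ 0.641 -0.267  0.082] rect [ 647. -276.] [116. 126.] 82.7 rgb [66. 58. 50.]
193 [ 269  147   81   73 4193] zt 0.074 med [0.569 0.015 0.025] rect [574.  15.] [241. 283.] 9.3 rgb [120.  95.  76.]
377 [193 189  60  66 622] zt 0.038 med [0.431 0.334 0.03 ] rect [426. 335.] [201. 233.] 84.9 rgb [112.  83.  58.]
396 [426 191   9  42 297] zt 0.035 med [ 0.462 -0.436  0.028] rect [ 469. -437.] [ 28. 152.] 88.0 rgb [155. 125.  93.]
541 [398 207  13  42 339] zt 0.034 med [ 0.41  -0.337  0.028] rect [ 409. -339.] [151.  33.] 5.
[... 1705 characters left out ...]
6 [220 212  35  36 476] zt 0.027 med [ 0.405 -0.246  0.025] rect [ 396. -244.] [154.  30.] 3.8 rgb [144. 117.  83.]
27 [188 227  37  39 531] zt 0.027 med [ 0.418 -0.343  0.025] rect [ 408. -341.] [152.  29.] 5.7 rgb [151. 123.  87.]
28 [150 229  12  13  92] zt 0.026 med [ 0.299 -0.439  0.024] rect [ 291. -439.] [32. 21.] 0.2 rgb [ 69. 115.  59.]
29 [ 164  254   69  102 2022] zt 0.162 med [ 0.7   -0.432  0.091] rect [ 555. -422.] [ 56. 325.] 90.0 rgb [94. 93. 41.]
30 [373 255  31  40 625] zt 0.084 med [ 0.781 -0.045  0.081] rect [776. -25.] [49. 68.] 0.1 rgb [139. 135. 134.]
31 [ 240  257   62   68 2662] zt 0.098 med [ 0.685 -0.293  0.066] rect [ 650. -277.] [111. 126.] 83.4 rgb [58. 50. 40.]
```

View pics/c1.png

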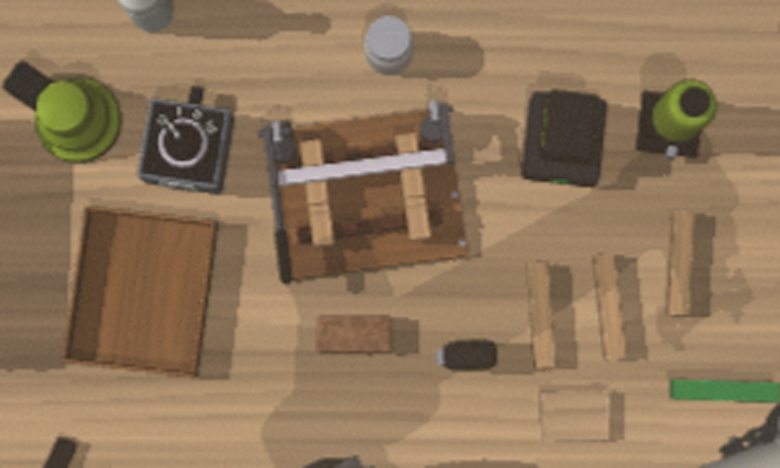

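View pics/c2.png

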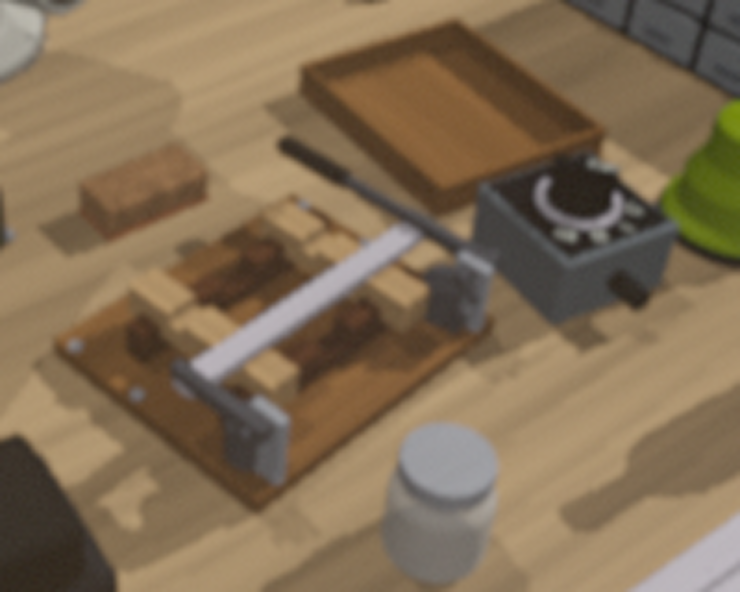

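The crops show two routed rails, in bays 1 and 3 (crop pixels (413,185) and (317,190)); bay 2 is empty. There are three plain blanks, and the switch marks face away from the robot. Next I fit the poses.

```bash
cat > fit.py <<'E'
from h import *
from scipy.optimize import minimize
def pts(names_k,c,r,zmax):
    out=[]
    for n,k in names_k:
        im,d,P=load(n,k);m=(d>0)&(np.hypot(P[...,0]-c[0],P[...,1]-c[1])<r)&(P[...,2]<zmax)&(P[...,2]>-.015)
        b=(d>0)&(P[...,0]>.25)&(P[...,0]<.8)&(abs(P[...,1])<.45)&(abs(P[...,2])<.007)
        Q=P[m].copy();Q[:,2]-=np.median(P[b][:,2]);out.append(Q)
    return np.concatenate(out)
def fit(Q,model,x0):
    def f(p):
        c,s=np.cos(p[2]),np.sin(p[2]);a=Q[:,:2]-p[:2]
        x=a[:,0]*c+a[:,1]*s;y=-a[:,0]*s+a[:,1]*c
        return np.minimum(abs(Q[:,2]-model(x,y)),.012).mean()*1e3
    best=None
    for dx in(-.008,0,.008):
        for dy in(-.008,0,.008):
            for da in(-.06,0,.06):
                r=minimize(f,[x0[0]+dx,x0[1]+dy,x0[2]+da],method="Nelder-Mead",options=dict(initial_simplex=np.array(x0)+np.array([[dx,dy,da]])+np.array([[0,0,0],[.006,0,0],[0,.006,0],[0,0,.04]]),xatol=1e-5,fatol=1e-5))
                if best is None or r.fun<best.fun: best=r
    return np.r_[best.x[:2].round(4),np.degrees(best.x[2]).round(2),round(best.fun,3)]
def jig(bays):
    def m(x,y):
        z=np.where((abs(x)<.11)&(abs(y)<.135),.018,0.)
        comb=(abs(abs(x)-.05)<.01)&(abs(y)<.12)
        notch=np.min([abs(y-b) for b in(-.068,0,.068)],0)<.017
        z=np.where(comb,np.where(notch,.032,.048),z)
        for b in bays: z=np.where((abs(x)<.075)&(abs(y-b)<.014),.06,z)
        return z
    return m
def tray(x,y):
    o=(abs(x)<.1125)&(abs(y)<.095);i=(abs(x)<.1065)&(abs(y)<.089)
    return np.where(i,.006,np.where(o,.034,0.))
def box(w,l,h): return lambda x,y:np.where((abs(x)<w/2)&(abs(y)<l/2),h,0.)
E
python3 - <<'E'
from fit import *
import workcell;print([a for a in dir(workcell) if 'tip' in a.lower() or not a.startswith('_')])
for ks in([("top",0)],[("scene",0)],[("top",0),("scene",0)]):
    print(ks)
    print("jig",fit(pts(ks,(.574,.015),.2,.064),jig([-.068,.068]),[.574,.015,.14]))
    print("tray",fit(pts(ks,(.426,.335),.17,.06),tray,[.426,.335,-.1]))
    print("box",fit(pts(ks,(.63,.263),.085,.075),box(.116,.116,.066),[.63,.263,-.05]))
    for c,a in(((.396,-.243),.07),((.409,-.34),.1),((.469,-.437),-.03)):
        print("rail",fit(pts(ks,c,.09,.05),box(.15,.028,.028),[*c,a]))
for n in("top","scene"):
    im,d,P=load(n,0);m=(d>0)&(np.hypot(P[...,0]-.64,P[...,1]-.265)<.045)&(P[...,2]>.085)
    q=P[m];r=cv2.minAreaRect((q[:,:2]*1000).astype(np.float32));w,v=np.linalg.eigh(np.cov(q[:,:2].T));print(n,len(q),q.mean(0).round(3),q[:,2].max(),r,np.degrees(np.arctan2(*v[::-1,1])),w**.5*1e3)
im,d,P=load("top",0);cv2.imwrite("pics/c3a.png",0*im)
a=cv2.resize(im[140:190,215:265,::-1],None,fx=8,fy=8,interpolation=cv2.INTER_CUBIC)
p=proj("scene",[.64,.265,.09])[0].astype(int);im2=load("scene",0)[0]
b=cv2.resize(im2[p[1]-25:p[1]+25,p[0]-25:p[0]+25,::-1],None,fx=8,fy=8,interpolation=cv2.INTER_CUBIC)
cv2.imwrite("pics/c3.png",np.hstack([a,b]))
E
```

```text
['PlanningError', 'camera', 'camera_info', 'get_obs', 'job_done', 'tip_extent']
[('top', 0)]
jig [0.5717 0.0129 8.03   4.443 ]
tray [ 0.4253  0.3328 -6.08    4.209 ]
box [ 0.6328  0.2707 -7.49    4.768 ]
rail [ 0.3961 -0.241   3.78    4.14  ]
rail [ 0.4097 -0.3384  5.63    4.163 ]
rail [ 0.473  -0.4416 -4.94    4.011 ]
[('scene', 0)]
jig [0.5676 0.0093 8.15   3.53  ]
tray [ 0.4244  0.3302 -6.64    4.074 ]
box [ 0.631   0.2659 -8.4     6.424 ]
rail [ 0.3923 -0.2435  3.08    2.553 ]
rail [ 0.4073 -0.3404  5.58    2.201 ]
rail [ 0.4701 -0.4436 -4.36    1.373 ]
[('top', 0), ('scene', 0)]
jig [0.57   0.0104 7.92   4.037 ]
tray [ 0.4249  0.3319 -6.45    4.191 ]
box [ 0.6323  0.2689 -7.26    5.782 ]
rail [ 0.3942 -0.2415  4.12    3.305 ]
rail [ 0.4073 -0.3403  5.32    3.051 ]
rail [ 0.4713 -0.4437 -4.47    2.4   ]
top 78 [0.632 0.269 0.103] 0.11777204684516063 ((631.1117553710938, 267.6929931640625), (51.22673416137695, 43.473506927490234), 60.61233139038086) -142.75907642505672 [ 8.84285051 15.17036372]
scene 141 [0.635 0.263 0.098] 0.10797262525806495 ((632.2612915039062, 266.146484375), (51.73699188232422, 21.245336532592773), 37.15567398071289) -144.37508929433054 [ 4.1744982  15.05785203]
```

View pics/c3.png

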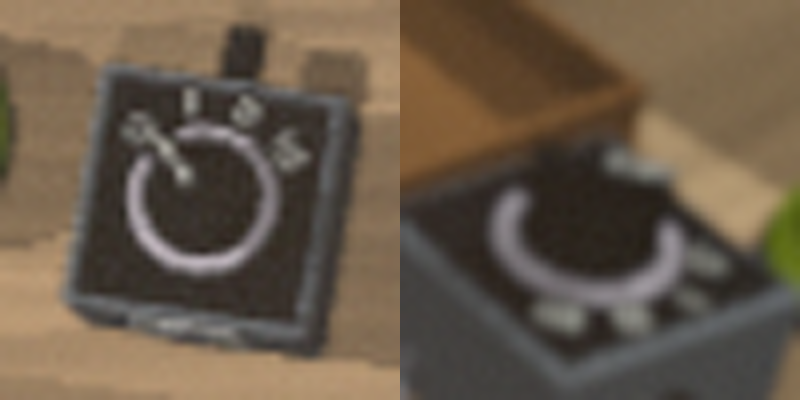

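```bash
cat > plan.py <<'E'
import json,sys
from h import *
# waypoints: x y z yaw claw step_mm ; prints calls with row lists
def wrap(a): return (a+180)%360-180
def plan(wps,start=None):
    o=get_obs();cur=np.r_[o["ee_pos"],o["tcp_rot"][2]] if start is None else np.array(start,float)
    rows=[]
    for x,y,z,yaw,claw,step in wps:
        t=np.array([x,y,z,0.]);t[3]=cur[3]+wrap(yaw-cur[3]);base=rows[-1][0] if rows else cur
        t[3]=base[3]+wrap(yaw-base[3]);d=t-base
        n=max(1,int(np.ceil(max(np.linalg.norm(d[:3])*1e3/step,abs(d[3])/9)-.01)))
        rows+=[(base+d*i/n,claw) for i in range(1,n+1)]
    call=[];s=cur
    def loc(p):
        a=np.radians(s[3]);c,q=np.cos(a),np.sin(a);d=p[:3]-s[:3]
        return [d[0]*c+d[1]*q,d[0]*q-d[1]*c,-d[2]],-(p[3]-s[3])/180
    def flush():
        print(json.dumps([{"offset":[round(v*10,3)+0. for v in loc(p)[0]],"yaw":round(loc(p)[1],4)+0.,"claw":c} for p,c in call],separators=(",",":")))
    for p,c in rows:
        if call and (len(call)==12 or max(map(abs,loc(p)[0]))>.1):
            flush();s=call[-1][0];call=[]
        call.append((p,c))
    flush()
E
python3 - <<'E'
from plan import *
import workcell;print(workcell.tip_extent)
plan([(.463,.122,.25,8,.5,60),(.463,.122,.16,8,.5,45)])
E
```

```text
0.022
[{"offset":[0.427,-0.413,0.002],"yaw":0.0092,"claw":0.5},{"offset":[0.853,-0.827,0.005],"yaw":0.0184,"claw":0.5}]
[{"offset":[0.402,-0.437,0.002],"yaw":0.0092,"claw":0.5},{"offset":[0.804,-0.875,0.005],"yaw":0.0184,"claw":0.5}]
[{"offset":[0.376,-0.46,0.002],"yaw":0.0092,"claw":0.5},{"offset":[0.752,-0.92,0.005],"yaw":0.0184,"claw":0.5}]
[{"offset":[0.349,-0.481,0.002],"yaw":0.0092,"claw":0.5},{"offset":[0.698,-0.962,0.005],"yaw":0.0184,"claw":0.5}]
[{"offset":[0.32,-0.5,0.002],"yaw":0.0092,"claw":0.5}]
[{"offset":[0.306,-0.509,0.002],"yaw":0.0092,"claw":0.5}]
[{"offset":[0.291,-0.518,0.002],"yaw":0.0092,"claw":0.5},{"offset":[0.291,-0.518,0.452],"yaw":0.0092,"claw":0.5},{"offset":[0.291,-0.518,0.902],"yaw":0.0092,"claw":0.5}]
```

Request:
servo_tool:
  rows:
    - {"offset": [0.43, -0.41, 0], "yaw": 0.02, "claw": 0.5}
    - {"offset": [0.85, -0.83, 0], "yaw": 0.04, "claw": 0.5}
  squeeze: 40

```text
time: 0.35
ee_pos: [0.2827, -0.3802, 0.2524]
tcp_rot: [-179.9, 0.0, 18.8]
wrist_force: [1.8, -1.0, 0.5]
opening: 0.0517
grasp_force: 0.0
```

Request:
servo_tool:
  rows:
    - {"offset": [0.4, -0.44, 0], "yaw": 0.03, "claw": 0.5}
    - {"offset": [0.8, -0.87, 0], "yaw": 0.06, "claw": 0.5}

```text
time: 0.6
ee_pos: [0.3301, -0.2713, 0.2531]
tcp_rot: [-180.0, -0.0, 8.0]
wrist_force: [0.2, -1.2, 0.5]
opening: 0.0428
grasp_force: 0.0
```

Request:
servo_tool:
  rows:
    - {"offset": [0.23, -0.46, 0], "yaw": 0, "claw": 0.5}
    - {"offset": [0.46, -0.93, 0], "yaw": 0, "claw": 0.5}

```text
time: 0.85
ee_pos: [0.3623, -0.1727, 0.2531]
tcp_rot: [-180.0, 0.0, 8.2]
wrist_force: [1.0, -0.6, -0.3]
opening: 0.0427
grasp_force: 0.0
```

Request:
servo_tool:
  rows:
    - {"offset": [0.23, -0.46, 0], "yaw": 0, "claw": 0.5}
    - {"offset": [0.46, -0.93, 0], "yaw": 0, "claw": 0.5}

```text
time: 1.1
ee_pos: [0.3945, -0.0741, 0.2531]
tcp_rot: [180.0, -0.0, 8.2]
wrist_force: [0.7, -0.4, 0.1]
opening: 0.0429
grasp_force: 0.0
```

Request:
servo_tool:
  rows:
    - {"offset": [0.23, -0.46, 0], "yaw": 0, "claw": 0.5}
    - {"offset": [0.46, -0.93, 0], "yaw": 0, "claw": 0.5}

```text
time: 1.35
ee_pos: [0.4267, 0.0246, 0.2532]
tcp_rot: [180.0, -0.0, 8.2]
wrist_force: [0.7, -0.1, 0.1]
opening: 0.0423
grasp_force: 0.0
```

Request:
servo_tool:
  rows:
    - {"offset": [0.23, -0.46, 0.2], "yaw": 0, "claw": 0.5}
    - {"offset": [0.46, -0.93, 0.6], "yaw": 0, "claw": 0.5}
    - {"offset": [0.46, -0.93, 1.0], "yaw": 0, "claw": 0.5}
    - {"offset": [0.46, -0.93, 1.0], "yaw": 0, "claw": 0.5}

```text
time: 1.85
ee_pos: [0.4625, 0.0916, 0.1502]
tcp_rot: [-178.7, 0.4, 10.5]
wrist_force: [0.3, -0.4, 0.5]
opening: 0.0426
grasp_force: 0.0
```

```bash
python3 - <<'E'
from plan import *
im,d,P=snap("top",1);im2,d2,P2=snap("scene",1)
p=proj("top",[.463,.122,.13])[0].astype(int);q=proj("scene",[.463,.122,.1])[0].astype(int)
f=lambda i,c:cv2.resize(i[c[1]-40:c[1]+40,c[0]-40:c[0]+40,::-1],None,fx=5,fy=5,interpolation=cv2.INTER_CUBIC)
cv2.imwrite("pics/c4.png",np.hstack([f(im,p),f(im2,q)]));print(p,q)
plan([(.463,.122,.075,8,.5,20)])
E
```

```text
[277 209] [353 174]
[{"offset":[0.009,-0.061,0.159],"yaw":0.0028,"claw":0.5},{"offset":[0.017,-0.121,0.318],"yaw":0.0055,"claw":0.5},{"offset":[0.026,-0.182,0.476],"yaw":0.0083,"claw":0.5},{"offset":[0.035,-0.242,0.635],"yaw":0.0111,"claw":0.5},{"offset":[0.043,-0.303,0.794],"yaw":0.0138,"claw":0.5}]
```

View pics/c4.png

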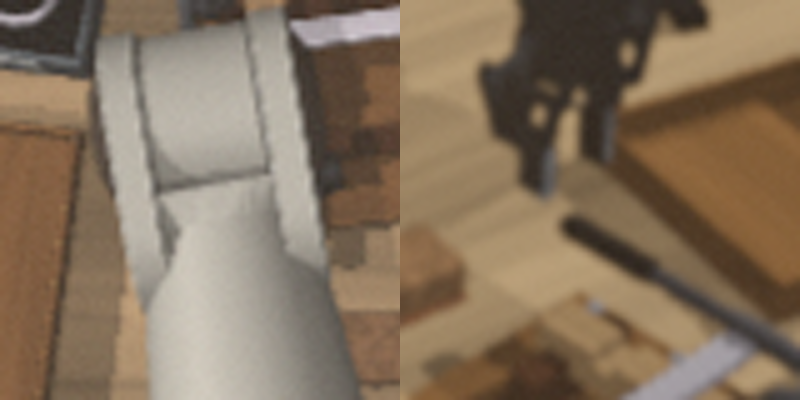

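The gripper hangs beside the lever's grip end and is still moving toward its target. The grip is visible at right-crop (610,245).

Request:
servo_tool:
  rows:
    - {"offset": [0, 0, 0], "yaw": 0, "claw": 0.5}

```text
time: 2.08
ee_pos: [0.465, 0.0914, 0.1555]
tcp_rot: [-178.7, -0.1, 10.5]
wrist_force: [-0.6, 0.9, 0.7]
opening: 0.0428
grasp_force: 0.0
```

```bash
python3 - <<'E'
from plan import *
o=get_obs();print(o["ee_pos"],o["tcp_rot"],o["q"].round(1),o["wrist_force"].round(1))
im2,d2,P2=snap("scene",2)
q=proj("scene",o["ee_pos"]-[0,0,.022])[0];q2=proj("scene",[.463,.122,.072])[0].astype(int);print(q,q2)
r=im2[q2[1]-60:q2[1]+40,q2[0]-50:q2[0]+50,::-1].copy()
cv2.imwrite("pics/c5.png",cv2.resize(r,None,fx=5,fy=5,interpolation=cv2.INTER_CUBIC))
plan([(.463,.122,.075,8,.5,20)])
E
```

```text
[0.46502098 0.09144295 0.15548902] [-1.78718239e+02 -1.45883111e-01  1.04707114e+01] [ 10.4  -6.4 -12.   84.3   1.3 179.9] [-0.6  0.9  0.7]
[346.27420978 168.56207751] [352 181]
[{"offset":[0.007,-0.061,0.161],"yaw":0.0027,"claw":0.5},{"offset":[0.014,-0.122,0.321],"yaw":0.0055,"claw":0.5},{"offset":[0.021,-0.182,0.482],"yaw":0.0082,"claw":0.5},{"offset":[0.028,-0.243,0.643],"yaw":0.011,"claw":0.5},{"offset":[0.035,-0.304,0.803],"yaw":0.0137,"claw":0.5}]
```

View pics/c5.png

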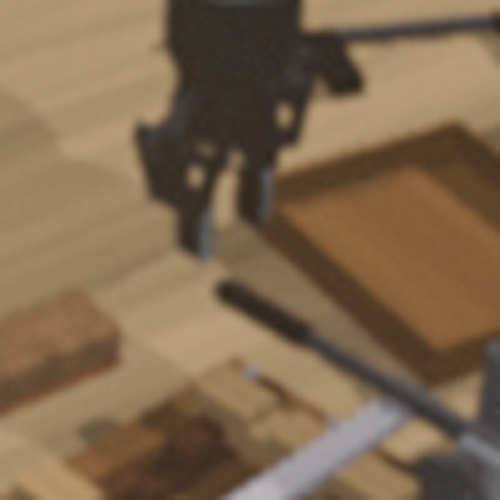

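The wrist joint (q6) has hit its limit, so I turn the tool half round the other way to yaw -172.

Request:
servo_tool:
  rows:
    - {"offset": [0, 0, 0], "yaw": -0.055, "claw": 0.5}
    - {"offset": [0, 0, 0], "yaw": -0.11, "claw": 0.5}
    - {"offset": [0, 0, 0], "yaw": -0.165, "claw": 0.5}
    - {"offset": [0, 0, 0], "yaw": -0.22, "claw": 0.5}
    - {"offset": [0, 0, 0], "yaw": -0.275, "claw": 0.5}
    - {"offset": [0, 0, 0], "yaw": -0.33, "claw": 0.5}
    - {"offset": [0, 0, 0], "yaw": -0.385, "claw": 0.5}
    - {"offset": [0, 0, 0], "yaw": -0.44, "claw": 0.5}
    - {"offset": [0, 0, 0], "yaw": -0.495, "claw": 0.5}

```text
time: 3.25
ee_pos: [0.4648, 0.0915, 0.1547]
tcp_rot: [179.9, -1.3, 99.9]
wrist_force: [0.6, -0.5, 0.1]
opening: 0.0429
grasp_force: 0.0
```

Request:
servo_tool:
  rows:
    - {"offset": [0, 0, 0], "yaw": -0.055, "claw": 0.5}
    - {"offset": [0, 0, 0], "yaw": -0.11, "claw": 0.5}
    - {"offset": [0, 0, 0], "yaw": -0.165, "claw": 0.5}
    - {"offset": [0, 0, 0], "yaw": -0.22, "claw": 0.5}
    - {"offset": [0, 0, 0], "yaw": -0.275, "claw": 0.5}
    - {"offset": [0, 0, 0], "yaw": -0.33, "claw": 0.5}
    - {"offset": [0, 0, 0], "yaw": -0.385, "claw": 0.5}
    - {"offset": [0, 0, 0], "yaw": -0.44, "claw": 0.5}
    - {"offset": [0, 0, 0], "yaw": -0.49, "claw": 0.5}
    - {"offset": [0, 0, 0], "yaw": -0.49, "claw": 0.5}
    - {"offset": [0, 0, 0], "yaw": -0.49, "claw": 0.5}

```text
time: 4.62
ee_pos: [0.4645, 0.0916, 0.154]
tcp_rot: [178.7, -0.0, -172.4]
wrist_force: [0.9, 0.2, 0.0]
opening: 0.043
grasp_force: 0.0
```

```bash
python3 - <<'E'
from plan import *
o=get_obs();print(o["ee_pos"],o["tcp_rot"],o["q"].round(1),o["wrist_force"].round(1))
plan([(.463,.122,.075,-172,.5,20)])
E
```

```text
[0.46450799 0.09155145 0.15396022] [ 1.78716392e+02 -3.05178289e-02 -1.72400425e+02] [ 10.4  -6.4 -12.1  84.2   1.3   2.8] [0.9 0.2 0. ]
[{"offset":[-0.005,0.061,0.158],"yaw":-0.0004,"claw":0.5},{"offset":[-0.01,0.122,0.316],"yaw":-0.0009,"claw":0.5},{"offset":[-0.015,0.182,0.474],"yaw":-0.0013,"claw":0.5},{"offset":[-0.02,0.243,0.632],"yaw":-0.0018,"claw":0.5},{"offset":[-0.025,0.304,0.79],"yaw":-0.0022,"claw":0.5}]
```

The limit left a harmless 1.3° tilt in the tool. I'll make the planner use the full rotation and plan the grip and arc.

```bash
cat > plan.py <<'E'
import json
from h import *
from scipy.spatial.transform import Rotation as Ro
def wrap(a): return (a+180)%360-180
# waypoints: x y z yaw claw step_mm ; prints one call per line: [ox,oy,oz,yaw,claw] rows
def plan(wps):
    o=get_obs();R0=Ro.from_euler("xyz",o["tcp_rot"],degrees=True);y0=o["tcp_rot"][2];cur=np.r_[o["ee_pos"],y0]
    rows=[]
    for x,y,z,yaw,claw,step in wps:
        base=rows[-1][0] if rows else cur
        d=np.array([x,y,z,0.])-base;d[3]=wrap(yaw-base[3])
        n=max(1,int(np.ceil(max(np.linalg.norm(d[:3])*1e3/step,abs(d[3])/9)-.01)))
        rows+=[(base+d*i/n,claw) for i in range(1,n+1)]
    call=[];s=cur
    def loc(p):
        R=R0*Ro.from_euler("z",y0-s[3],degrees=True);return R.inv().apply(p[:3]-s[:3]),-(p[3]-s[3])/180
    def flush(): print([[*[round(float(v)*10,3)+0. for v in loc(p)[0]],round(float(loc(p)[1]),3)+0.,c] for p,c in call])
    for p,c in rows:
        if call and (len(call)==12 or max(map(abs,loc(p)[0]))>.1):
            flush();s=call[-1][0];call=[]
        call.append((p,c))
    flush()
J=np.array([.5697,.0111]);JA=np.radians(8.)
def jw(x,y): c,s=np.cos(JA),np.sin(JA);return J+[x*c-y*s,x*s+y*c]
E
python3 - <<'E'
from plan import *
plan([(*jw(-.09,.125),.075,-172,.5,25)])
E
```

```text
[[-0.007, 0.072, 0.199, -0.001, 0.5], [-0.014, 0.145, 0.398, -0.001, 0.5], [-0.021, 0.217, 0.597, -0.002, 0.5], [-0.028, 0.289, 0.796, -0.002, 0.5]]
```

Request:
servo_tool:
  rows:
    - {"offset": [-0.01, 0.15, 0.2], "yaw": 0, "claw": 0.5}
    - {"offset": [-0.02, 0.29, 0.4], "yaw": 0, "claw": 0.5}
    - {"offset": [-0.03, 0.29, 0.6], "yaw": 0, "claw": 0.5}
    - {"offset": [-0.03, 0.29, 0.8], "yaw": 0, "claw": 0.5}
    - {"offset": [-0.03, 0.29, 0.8], "yaw": 0, "claw": 0.5}
    - {"offset": [-0.03, 0.29, 0.8], "yaw": 0, "claw": 1}
    - {"offset": [-0.03, 0.29, 0.8], "yaw": 0, "claw": 1}
    - {"offset": [-0.03, 0.29, 0.8], "yaw": 0, "claw": 1}
    - {"offset": [-0.03, 0.29, 0.8], "yaw": 0, "claw": 1}
  squeeze: 40

```text
time: 5.75
ee_pos: [0.4635, 0.1227, 0.0751]
tcp_rot: [178.7, 0.0, -172.2]
wrist_force: [-1.7, -1.0, 5.8]
opening: 0.0166
grasp_force: 39.1
```

```bash
python3 - <<'E'
from plan import *
o=get_obs();print(o["ee_pos"],o["tcp_rot"],o["opening"],o["grasp_force"],o["wrist_force"].round(1))
w=[]
b=o["ee_pos"]-np.r_[jw(-.09,.125),.075];print(b)
for t in np.linspace(0,1.75,25)[1:]:
    p=jw(.095-.185*np.cos(t),.125);w.append((p[0]+b[0],p[1]+b[1],.075+b[2]+.185*np.sin(t),-172,1,50))
plan(w)
E
```

```text
[0.46348588 0.12267925 0.07509764] [ 1.78701560e+02  1.55124884e-02 -1.72202781e+02] 0.016591587634009666 39.102800488471985 [-1.7 -1.   5.8]
[3.06648525e-04 3.21323571e-04 9.76449847e-05]
[[-0.005, 0.003, -0.135, -0.001, 1], [-0.02, 0.006, -0.269, -0.001, 1], [-0.044, 0.009, -0.401, -0.001, 1], [-0.078, 0.012, -0.532, -0.001, 1], [-0.122, 0.015, -0.659, -0.001, 1], [-0.174, 0.018, -0.784, -0.001, 1], [-0.236, 0.021, -0.903, -0.001, 1]]
[[-0.07, 0.003, -0.115, 0.0, 1], [-0.149, 0.005, -0.225, 0.0, 1], [-0.235, 0.007, -0.329, 0.0, 1], [-0.328, 0.01, -0.426, 0.0, 1], [-0.429, 0.012, -0.516, 0.0, 1], [-0.535, 0.014, -0.598, 0.0, 1], [-0.648, 0.015, -0.673, 0.0, 1], [-0.765, 0.017, -0.739, 0.0, 1], [-0.887, 0.018, -0.797, 0.0, 1]]
[[-0.126, 0.001, -0.048, 0.0, 1], [-0.255, 0.002, -0.088, 0.0, 1], [-0.387, 0.003, -0.117, 0.0, 1], [-0.52, 0.003, -0.137, 0.0, 1], [-0.654, 0.003, -0.147, 0.0, 1], [-0.789, 0.003, -0.148, 0.0, 1], [-0.924, 0.003, -0.138, 0.0, 1]]
[[-0.133, 0.0, 0.019, 0.0, 1]]
```

Request:
servo_tool:
  rows:
    - {"offset": [-0.005, 0, -0.135], "yaw": 0, "claw": 1}
    - {"offset": [-0.02, 0.005, -0.27], "yaw": 0, "claw": 1}
    - {"offset": [-0.045, 0.01, -0.4], "yaw": 0, "claw": 1}
    - {"offset": [-0.08, 0.01, -0.53], "yaw": 0, "claw": 1}
    - {"offset": [-0.12, 0.015, -0.66], "yaw": 0, "claw": 1}
    - {"offset": [-0.175, 0.02, -0.785], "yaw": 0, "claw": 1}
    - {"offset": [-0.235, 0.02, -0.9], "yaw": 0, "claw": 1}

```text
time: 6.62
ee_pos: [0.4865, 0.1258, 0.1647]
tcp_rot: [178.7, -0.1, -172.2]
wrist_force: [0.1, 3.5, -7.3]
opening: 0.0168
grasp_force: 39.5
```

Request:
servo_tool:
  rows:
    - {"offset": [-0.07, 0, -0.115], "yaw": 0, "claw": 1}
    - {"offset": [-0.15, 0.005, -0.225], "yaw": 0, "claw": 1}
    - {"offset": [-0.235, 0.005, -0.33], "yaw": 0, "claw": 1}
    - {"offset": [-0.33, 0.01, -0.425], "yaw": 0, "claw": 1}
    - {"offset": [-0.43, 0.01, -0.515], "yaw": 0, "claw": 1}
    - {"offset": [-0.535, 0.015, -0.6], "yaw": 0, "claw": 1}
    - {"offset": [-0.65, 0.015, -0.675], "yaw": 0, "claw": 1}
    - {"offset": [-0.765, 0.015, -0.74], "yaw": 0, "claw": 1}
    - {"offset": [-0.885, 0.02, -0.795], "yaw": 0, "claw": 1}

```text
time: 7.75
ee_pos: [0.5751, 0.1384, 0.2443]
tcp_rot: [178.7, -0.0, -172.2]
wrist_force: [1.3, 1.5, -4.5]
opening: 0.0172
grasp_force: 28.9
```

Request:
servo_tool:
  rows:
    - {"offset": [-0.125, 0, -0.05], "yaw": 0, "claw": 1}
    - {"offset": [-0.255, 0, -0.09], "yaw": 0, "claw": 1}
    - {"offset": [-0.385, 0, -0.115], "yaw": 0, "claw": 1}
    - {"offset": [-0.52, 0, -0.135], "yaw": 0, "claw": 1}
    - {"offset": [-0.655, 0, -0.145], "yaw": 0, "claw": 1}
    - {"offset": [-0.79, 0, -0.145], "yaw": 0, "claw": 1}
    - {"offset": [-0.925, 0, -0.135], "yaw": 0, "claw": 1}

```text
time: 8.62
ee_pos: [0.6671, 0.1515, 0.2583]
tcp_rot: [178.6, 0.1, -172.1]
wrist_force: [2.1, 3.9, 0.2]
opening: 0.0064
grasp_force: 0.1
```

Request:
servo_tool:
  rows:
    - {"offset": [-0.13, 0, 0.02], "yaw": 0, "claw": 1}
    - {"offset": [-0.13, 0, 0.02], "yaw": 0, "claw": 1}
    - {"offset": [-0.13, 0, 0.02], "yaw": 0, "claw": 1}

```text
time: 9.0
ee_pos: [0.6792, 0.1521, 0.2553]
tcp_rot: [178.7, -0.0, -172.2]
wrist_force: [2.6, 1.5, -2.0]
opening: -0.0001
grasp_force: 0.0
```

```bash
python3 - <<'E'
from plan import *
o=get_obs();print(o["ee_pos"],o["tcp_rot"],o["opening"],o["grasp_force"],o["wrist_force"].round(1),o["q"].round(1))
p=o["ee_pos"]
w=np.r_[jw(.095,.125),.075]-p;print("angle",np.arctan2(-w[2],(np.cos(JA)*w[0]+np.sin(JA)*w[1])),np.linalg.norm(w))
E
```

```text
[0.67922919 0.15209896 0.25525202] [ 1.78718730e+02 -2.29879114e-03 -1.72192486e+02] -0.00014207396566856943 0.0 [ 2.6  1.5 -2. ] [ 12.1  27.1  37.4 100.2   1.3   4.3]
angle 1.7523325053804508 0.18326453674780138
```

The grip slackened near the top, so I look where the lever ended up.

```bash
python3 - <<'E'
from h import *
im,d,P=snap("scene",3);im2,d2,P2=snap("top",3)
cv2.imwrite("pics/c6.png",np.hstack([cv2.resize(im[100:280,280:460,::-1],None,fx=2.2,fy=2.2,interpolation=cv2.INTER_CUBIC),cv2.resize(im2[110:245,250:385,::-1],(396,396),interpolation=cv2.INTER_CUBIC)]))
E
```

```text
(no output)
```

View pics/c6.png

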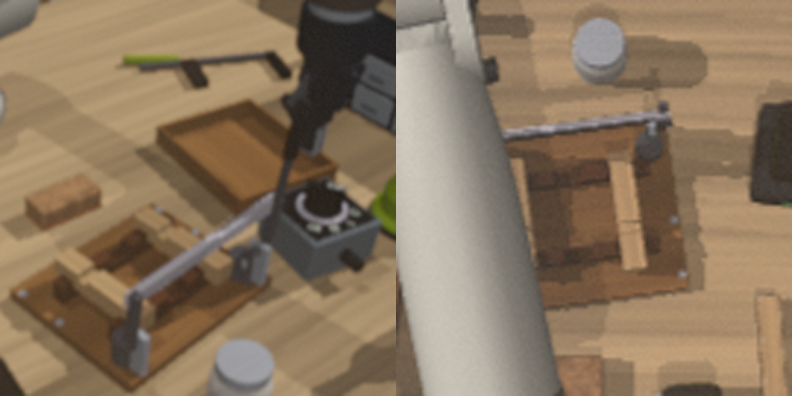

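The lever stands upright with the bar swung back over the hinge, so the clamp is open. I retreat upwards and then locate the routed rails.

Request:
servo_tool:
  rows:
    - {"offset": [0, 0, -0.4], "yaw": 0, "claw": 1}
    - {"offset": [0.3, 0, -0.5], "yaw": 0, "claw": 1}
    - {"offset": [0.9, 0.0, -0.5], "yaw": 0, "claw": 0.41}

```text
time: 9.48
ee_pos: [0.5904, 0.1386, 0.3052]
tcp_rot: [178.7, 0.0, -172.2]
wrist_force: [0.6, -0.4, 1.3]
opening: 0.017
grasp_force: 0.0
```

Request:
servo_tool:
  rows:
    - {"offset": [0.6, -0.3, 0.5], "yaw": 0, "claw": 0.41}
    - {"offset": [0.6, -0.4, 1], "yaw": 0, "claw": 0.41}
    - {"offset": [0.6, -0.4, 1], "yaw": 0, "claw": 0.41}

```text
time: 9.85
ee_pos: [0.5316, 0.0919, 0.2001]
tcp_rot: [178.7, -0.6, -172.3]
wrist_force: [-0.1, -0.2, 0.9]
opening: 0.0503
grasp_force: 0.0
```

```bash
python3 - <<'E'
from plan import *
o=get_obs();print(o["ee_pos"],o["tcp_rot"],o["opening"],o["wrist_force"].round(1),o["q"].round(1))
for n,k in(("top",0),("scene",0),("top",3),("scene",3)):
    im,d,P=load(n,k);b=(d>0)&(P[...,0]>.25)&(P[...,0]<.8)&(abs(P[...,1])<.45)&(abs(P[...,2])<.007);z0=np.median(P[b][:,2])
    a=P[...,:2]-J;c,s=np.cos(JA),np.sin(JA);x=a[...,0]*c+a[...,1]*s;y=-a[...,0]*s+a[...,1]*c
    for yb in(-.068,.068):
        m=(d>0)&(abs(y-yb)<.024)&(abs(x)<.1)&(abs(P[...,2]-z0-.06)<.009)&((abs(x-.03)>.02)|(k>0))
        if m.sum()>15: print(n,k,yb,m.sum(),"x",(np.percentile(x[m],[2,98])*1e3).round(1),"y",(np.percentile(y[m],[4,50,96])*1e3).round(1),"z",np.median(P[m][:,2])-z0,"slope",np.degrees(np.polyfit(x[m],y[m],1)[0]).round(1))
plan([(*jw(0,.068),.11,-172,.41,50),(*jw(0,.068),.049,-172,.41,25)])
E
```

```text
[0.53157393 0.09185178 0.20005897] [ 178.74986743   -0.5517448  -172.25236768] 0.05033860372204515 [-0.1 -0.2  0.9] [ 9.2  3.2  2.3 89.6  1.3  1.4]
top 0 -0.068 215 x [-76.8  69.1] y [-80.  -66.3 -52.8] z 0.05889292672078961 slope -0.4
top 0 0.068 219 x [-70.4  77.2] y [55.9 69.4 82.4] z 0.05973090843516027 slope 0.3
scene 0 -0.068 345 x [-78.7  68.5] y [-83.4 -71.7 -56.2] z 0.05927594603713304 slope 0.1
scene 0 0.068 298 x [-70.8  77.3] y [52.1 63.6 80.6] z 0.058923637513485394 slope 1.0
top 3 -0.068 295 x [-77.5  68.7] y [-80.  -67.1 -52.8] z 0.05933872454610312 slope -0.3
top 3 0.068 81 x [-56.8  76.1] y [52.3 59.6 67.3] z 0.058624323743854956 slope 3.3
scene 3 -0.068 381 x [-79.  68.] y [-83.4 -71.4 -56. ] z 0.0591247019792448 slope 0.6
scene 3 0.068 342 x [-69.2  77.1] y [52.4 64.1 80.5] z 0.059024822032396174 slope 1.3
[[-0.137, -0.096, 0.447, -0.001, 0.41], [-0.275, -0.191, 0.894, -0.001, 0.41]]
[[-0.002, -0.004, 0.203, 0.0, 0.41], [-0.004, -0.009, 0.407, 0.0, 0.41], [-0.006, -0.013, 0.61, 0.0, 0.41]]
```

Request:
servo_tool:
  rows:
    - {"offset": [-0.15, -0.1, 0.4], "yaw": 0, "claw": 0.41}
    - {"offset": [-0.275, -0.19, 0.9], "yaw": 0, "claw": 0.41}
    - {"offset": [-0.275, -0.19, 0.9], "yaw": 0, "claw": 0.41}

```text
time: 10.22
ee_pos: [0.5653, 0.0801, 0.1129]
tcp_rot: [178.7, -0.2, -172.2]
wrist_force: [0.3, -0.4, 0.1]
opening: 0.0503
grasp_force: 0.0
```

Request:
servo_tool:
  rows:
    - {"offset": [0, -0.005, 0.2], "yaw": 0, "claw": 0.41}
    - {"offset": [0, -0.01, 0.4], "yaw": 0, "claw": 0.41}
    - {"offset": [-0.005, -0.015, 0.6], "yaw": 0, "claw": 0.41}
    - {"offset": [-0.005, -0.015, 0.6], "yaw": 0, "claw": 0.41}
    - {"offset": [-0.005, -0.015, 0.6], "yaw": 0, "claw": 1}
    - {"offset": [-0.005, -0.015, 0.6], "yaw": 0, "claw": 1}
    - {"offset": [-0.005, -0.015, 0.6], "yaw": 0, "claw": 1}
    - {"offset": [-0.005, -0.015, 0.6], "yaw": 0, "claw": 1}

```text
time: 11.22
ee_pos: [0.5666, 0.0803, 0.0565]
tcp_rot: [178.7, 0.1, -172.2]
wrist_force: [-0.3, 1.0, 4.5]
opening: 0.0273
grasp_force: 39.1
```

Request:
servo_tool:
  rows:
    - {"offset": [0, 0, -0.2], "yaw": 0, "claw": 1}
    - {"offset": [0, 0, -0.5], "yaw": 0, "claw": 1}
    - {"offset": [0, 0, -0.9], "yaw": 0, "claw": 1}
    - {"offset": [0, 0, -0.9], "yaw": 0, "claw": 1}

```text
time: 11.72
ee_pos: [0.5675, 0.0783, 0.1487]
tcp_rot: [178.7, 0.3, -172.2]
wrist_force: [0.5, 0.6, -0.8]
opening: 0.0272
grasp_force: 39.8
```

```bash
cat >> plan.py <<'E'
T=np.array([.425,.332]);TA=np.radians(-6.4)
def tw(x,y): c,s=np.cos(TA),np.sin(TA);return T+[x*c-y*s,x*s+y*c]
def st():
    o=get_obs();print(o["time"],o["ee_pos"].round(4),o["tcp_rot"].round(1),round(o["opening"],4),round(o["grasp_force"],1),o["wrist_force"].round(1),o["q"].round(0))
E
python3 - <<'E'
from plan import *
st()
plan([(*tw(.05,0),.14,-96.4,1,50),(*tw(.05,0),.025,-96.4,1,25)])
E
```

```text
11.725 [0.5675 0.0783 0.1487] [ 178.7    0.3 -172.2] 0.0272 39.8 [ 0.5  0.6 -0.8] [ 7.  7.  1. 83.  1. -1.]
[[0.065, 0.287, 0.016, -0.047, 1], [0.13, 0.574, 0.031, -0.094, 1], [0.194, 0.861, 0.047, -0.14, 1]]
[[-0.064, 0.287, 0.016, -0.047, 1], [-0.128, 0.574, 0.031, -0.094, 1], [-0.192, 0.861, 0.047, -0.14, 1]]
[[-0.18, 0.232, 0.016, -0.047, 1], [-0.361, 0.465, 0.031, -0.094, 1], [-0.541, 0.697, 0.047, -0.14, 1], [-0.536, 0.695, 0.277, -0.14, 1], [-0.531, 0.693, 0.507, -0.14, 1], [-0.526, 0.691, 0.737, -0.14, 1], [-0.522, 0.688, 0.967, -0.14, 1]]
[[0.005, 0.0, 0.23, 0.0, 1]]
```

Request:
servo_tool:
  rows:
    - {"offset": [0.065, 0.29, 0], "yaw": -0.047, "claw": 1}
    - {"offset": [0.13, 0.57, 0], "yaw": -0.094, "claw": 1}
    - {"offset": [0.195, 0.86, 0], "yaw": -0.14, "claw": 1}

```text
time: 12.1
ee_pos: [0.5342, 0.1613, 0.1458]
tcp_rot: [178.8, 0.5, -146.7]
wrist_force: [-0.2, 0.8, 0.2]
opening: 0.0273
grasp_force: 39.7
```

Request:
servo_tool:
  rows:
    - {"offset": [-0.065, 0.29, 0], "yaw": -0.047, "claw": 1}
    - {"offset": [-0.13, 0.57, 0], "yaw": -0.094, "claw": 1}
    - {"offset": [-0.19, 0.86, 0], "yaw": -0.14, "claw": 1}

```text
time: 12.48
ee_pos: [0.5033, 0.2439, 0.1477]
tcp_rot: [179.1, 1.0, -121.5]
wrist_force: [1.0, -0.9, -0.3]
opening: 0.0271
grasp_force: 39.7
```

Request:
servo_tool:
  rows:
    - {"offset": [-0.18, 0.23, 0], "yaw": -0.047, "claw": 1}
    - {"offset": [-0.36, 0.465, 0], "yaw": -0.094, "claw": 1}
    - {"offset": [-0.54, 0.695, 0], "yaw": -0.14, "claw": 1}
    - {"offset": [-0.54, 0.695, 0], "yaw": -0.14, "claw": 1}
    - {"offset": [-0.54, 0.695, 0], "yaw": -0.14, "claw": 1}

```text
time: 13.1
ee_pos: [0.4731, 0.3251, 0.1494]
tcp_rot: [179.6, 1.2, -96.7]
wrist_force: [-1.7, 0.5, -1.2]
opening: 0.0275
grasp_force: 39.7
```

```bash
python3 - <<'E'
from plan import *
st()
plan([(*tw(.05,0),.06,-96.4,1,35),(*tw(.05,0),.031,-96.4,1,15)])
E
```

```text
13.1 [0.4731 0.3251 0.1494] [179.6   1.2 -96.7] 0.0275 39.7 [-1.7  0.5 -1.2] [ 34.   7.   1.  83.   1. -49.]
[[0.001, -0.007, 0.298, -0.001, 1], [0.003, -0.014, 0.596, -0.001, 1], [0.004, -0.021, 0.894, -0.002, 1]]
[[0.003, -0.001, 0.145, 0.0, 1], [0.006, -0.002, 0.29, 0.0, 1]]
```

Lower, release gently (open to about 50 mm), and rise.

Request:
servo_tool:
  rows:
    - {"offset": [0, -0.01, 0.3], "yaw": 0, "claw": 1}
    - {"offset": [0, -0.015, 0.6], "yaw": 0, "claw": 1}
    - {"offset": [0.005, -0.02, 0.9], "yaw": 0, "claw": 1}
    - {"offset": [0.005, -0.02, 0.9], "yaw": 0, "claw": 1}

```text
time: 13.6
ee_pos: [0.4737, 0.325, 0.0573]
tcp_rot: [179.4, 1.1, -96.7]
wrist_force: [-0.3, -0.6, -1.3]
opening: 0.0275
grasp_force: 39.7
```

Request:
servo_tool:
  rows:
    - {"offset": [0, 0, 0.14], "yaw": 0, "claw": 1}
    - {"offset": [0, 0, 0.28], "yaw": 0, "claw": 1}
    - {"offset": [0, 0, 0.28], "yaw": 0, "claw": 1}
    - {"offset": [0, 0, 0.28], "yaw": 0, "claw": 0.41}
    - {"offset": [0, 0, 0.28], "yaw": 0, "claw": 0.41}
    - {"offset": [0, 0, 0.28], "yaw": 0, "claw": 0.41}

```text
time: 14.35
ee_pos: [0.4744, 0.3274, 0.0315]
tcp_rot: [179.6, 1.2, -96.6]
wrist_force: [0.5, -0.1, -0.4]
opening: 0.0504
grasp_force: 0.0
```

Request:
servo_tool:
  rows:
    - {"offset": [0, 0, -0.3], "yaw": 0, "claw": 0.41}
    - {"offset": [0, 0, -0.8], "yaw": 0, "claw": 0.41}
    - {"offset": [0, 0, -1], "yaw": 0, "claw": 0.41}
    - {"offset": [0, 0, -1], "yaw": 0, "claw": 0.41}

```text
time: 14.85
ee_pos: [0.4756, 0.3256, 0.1331]
tcp_rot: [179.7, 1.3, -96.6]
wrist_force: [0.2, -0.0, -0.2]
opening: 0.0503
grasp_force: 0.0
```

```bash
python3 - <<'E'
from plan import *
st()
plan([(*jw(-.0045,-.068),.16,-172,.41,55)])
E
```

```text
14.85 [0.4756 0.3256 0.1331] [179.7   1.3 -96.6] 0.0503 0.0 [ 0.2 -0.  -0.2] [ 34.   7.  -1.  81.   1. -50.]
[[0.409, -0.158, -0.04, 0.047, 0.41], [0.817, -0.316, -0.08, 0.093, 0.41]]
[[0.346, -0.269, -0.04, 0.047, 0.41], [0.692, -0.538, -0.08, 0.093, 0.41]]
[[0.254, -0.357, -0.04, 0.047, 0.41], [0.507, -0.715, -0.08, 0.093, 0.41]]
[[0.14, -0.415, -0.04, 0.047, 0.41], [0.28, -0.831, -0.08, 0.093, 0.41]]
[[0.014, -0.438, -0.04, 0.047, 0.41]]
```

Request:
servo_tool:
  rows:
    - {"offset": [0.41, -0.16, -0.04], "yaw": 0.047, "claw": 0.41}
    - {"offset": [0.82, -0.32, -0.08], "yaw": 0.093, "claw": 0.41}

```text
time: 15.1
ee_pos: [0.4968, 0.239, 0.1356]
tcp_rot: [179.2, 1.0, -113.5]
wrist_force: [1.1, -0.9, -0.1]
opening: 0.0499
grasp_force: 0.0
```

Request:
servo_tool:
  rows:
    - {"offset": [0.345, -0.27, -0.04], "yaw": 0.047, "claw": 0.41}
    - {"offset": [0.69, -0.54, -0.08], "yaw": 0.093, "claw": 0.41}

```text
time: 15.35
ee_pos: [0.5192, 0.1535, 0.1417]
tcp_rot: [178.9, 0.7, -130.3]
wrist_force: [0.7, 0.6, 0.0]
opening: 0.0503
grasp_force: 0.0
```

Request:
servo_tool:
  rows:
    - {"offset": [0.255, -0.36, -0.04], "yaw": 0.047, "claw": 0.41}
    - {"offset": [0.51, -0.715, -0.08], "yaw": 0.093, "claw": 0.41}

```text
time: 15.6
ee_pos: [0.5412, 0.0683, 0.1478]
tcp_rot: [178.8, 0.4, -147.1]
wrist_force: [0.6, -0.2, 0.0]
opening: 0.0507
grasp_force: 0.0
```

Request:
servo_tool:
  rows:
    - {"offset": [0.14, -0.415, -0.04], "yaw": 0.047, "claw": 0.41}
    - {"offset": [0.28, -0.83, -0.08], "yaw": 0.093, "claw": 0.41}

```text
time: 15.85
ee_pos: [0.5632, -0.0166, 0.1538]
tcp_rot: [178.7, -0.0, -163.8]
wrist_force: [0.6, -0.1, 0.6]
opening: 0.0505
grasp_force: 0.0
```

Request:
servo_tool:
  rows:
    - {"offset": [0.01, -0.44, 0], "yaw": 0.047, "claw": 0.41}
    - {"offset": [0.01, -0.44, 0], "yaw": 0.047, "claw": 0.41}
    - {"offset": [0.01, -0.44, 0], "yaw": 0.047, "claw": 0.41}

```text
time: 16.23
ee_pos: [0.5745, -0.0574, 0.1532]
tcp_rot: [178.7, -0.2, -172.0]
wrist_force: [0.3, 0.4, -0.9]
opening: 0.0505
grasp_force: 0.0
```

```bash
python3 - <<'E'
from plan import *
st()
plan([(*jw(-.0045,-.068),.12,-172,.41,55),(*jw(-.0045,-.068),.05,-172,.41,25)])
E
```

```text
16.225 [ 0.5745 -0.0574  0.1532] [ 178.7   -0.2 -172. ] 0.0505 0.0 [ 0.3  0.4 -0.9] [ -6.   8.   3.  85.   1. -14.]
[[-0.004, -0.002, 0.332, 0.0, 0.41], [-0.005, -0.008, 0.565, 0.0, 0.41], [-0.006, -0.013, 0.798, 0.0, 0.41]]
[[-0.001, -0.005, 0.233, 0.0, 0.41]]
```

Request:
servo_tool:
  rows:
    - {"offset": [0, 0, 0.35], "yaw": 0, "claw": 0.41}
    - {"offset": [-0.005, -0.01, 0.6], "yaw": 0, "claw": 0.41}
    - {"offset": [-0.005, -0.015, 0.8], "yaw": 0, "claw": 0.41}
    - {"offset": [-0.005, -0.02, 1.0], "yaw": 0, "claw": 0.41}
    - {"offset": [-0.005, -0.02, 1.0], "yaw": 0, "claw": 0.41}
    - {"offset": [-0.005, -0.02, 1.0], "yaw": 0, "claw": 0.41}
    - {"offset": [-0.005, -0.02, 1.0], "yaw": 0, "claw": 1}
    - {"offset": [-0.005, -0.02, 1.0], "yaw": 0, "claw": 1}
    - {"offset": [-0.005, -0.02, 1.0], "yaw": 0, "claw": 1}
    - {"offset": [-0.005, -0.02, 1.0], "yaw": 0, "claw": 1}

```text
time: 17.48
ee_pos: [0.5759, -0.0573, 0.0557]
tcp_rot: [178.7, 0.0, -172.0]
wrist_force: [0.2, 0.8, 7.3]
opening: 0.0274
grasp_force: 39.9
```

Request:
servo_tool:
  rows:
    - {"offset": [0, 0, -0.2], "yaw": 0, "claw": 1}
    - {"offset": [0, 0, -0.5], "yaw": 0, "claw": 1}
    - {"offset": [0, 0, -0.95], "yaw": 0, "claw": 1}
    - {"offset": [0, 0, -0.95], "yaw": 0, "claw": 1}
    - {"offset": [0, 0, -0.95], "yaw": 0, "claw": 1}

```text
time: 18.1
ee_pos: [0.5757, -0.0595, 0.1491]
tcp_rot: [178.7, -0.1, -172.0]
wrist_force: [-0.3, -0.4, -0.8]
opening: 0.0275
grasp_force: 39.5
```

```bash
python3 - <<'E'
from plan import *
st()
plan([(*tw(-.04,0),.15,-96.4,1,50)])
E
```

```text
18.1 [ 0.5757 -0.0595  0.1491] [ 1.787e+02 -1.000e-01 -1.720e+02] 0.0275 39.5 [-0.3 -0.4 -0.8] [ -6.   8.   2.  84.   1. -14.]
[[0.148, 0.465, 0.01, -0.047, 1], [0.297, 0.93, 0.019, -0.093, 1]]
[[0.008, 0.488, 0.01, -0.047, 1], [0.015, 0.976, 0.019, -0.093, 1]]
[[-0.134, 0.469, 0.01, -0.047, 1], [-0.268, 0.939, 0.019, -0.093, 1]]
[[-0.264, 0.411, 0.01, -0.047, 1], [-0.528, 0.821, 0.019, -0.093, 1]]
[[-0.371, 0.317, 0.01, -0.047, 1]]
```

Request:
servo_tool:
  rows:
    - {"offset": [0.15, 0.465, 0], "yaw": -0.047, "claw": 1}
    - {"offset": [0.3, 0.93, 0], "yaw": -0.093, "claw": 1}

```text
time: 18.35
ee_pos: [0.5319, 0.029, 0.1498]
tcp_rot: [178.7, 0.2, -155.1]
wrist_force: [-0.4, 0.5, -0.6]
opening: 0.0272
grasp_force: 39.5
```

Request:
servo_tool:
  rows:
    - {"offset": [0.01, 0.49, 0], "yaw": -0.047, "claw": 1}
    - {"offset": [0.015, 0.975, 0], "yaw": -0.093, "claw": 1}

```text
time: 18.6
ee_pos: [0.4895, 0.1174, 0.1522]
tcp_rot: [178.8, 0.5, -138.3]
wrist_force: [0.2, -0.3, -0.4]
opening: 0.0272
grasp_force: 39.5
```

Request:
servo_tool:
  rows:
    - {"offset": [-0.135, 0.47, 0], "yaw": -0.047, "claw": 1}
    - {"offset": [-0.27, 0.94, 0], "yaw": -0.093, "claw": 1}

```text
time: 18.85
ee_pos: [0.4476, 0.2057, 0.1544]
tcp_rot: [179.1, 0.8, -121.5]
wrist_force: [1.1, 0.6, 0.5]
opening: 0.0272
grasp_force: 39.5
```

Request:
servo_tool:
  rows:
    - {"offset": [-0.265, 0.41, 0], "yaw": -0.047, "claw": 1}
    - {"offset": [-0.53, 0.82, 0], "yaw": -0.093, "claw": 1}

```text
time: 19.1
ee_pos: [0.4058, 0.2938, 0.1565]
tcp_rot: [179.4, 1.1, -104.8]
wrist_force: [0.5, 0.0, -1.1]
opening: 0.0269
grasp_force: 39.5
```

Request:
servo_tool:
  rows:
    - {"offset": [-0.37, 0.315, 0], "yaw": -0.047, "claw": 1}
    - {"offset": [-0.37, 0.315, 0], "yaw": -0.047, "claw": 1}
    - {"offset": [-0.37, 0.315, 0], "yaw": -0.047, "claw": 1}

```text
time: 19.48
ee_pos: [0.386, 0.3363, 0.1579]
tcp_rot: [179.5, 1.1, -96.6]
wrist_force: [-0.2, -0.3, -0.9]
opening: 0.0276
grasp_force: 39.6
```

```bash
python3 - <<'E'
from plan import *
st()
plan([(*tw(-.04,0),.06,-96.4,1,35),(*tw(-.04,0),.031,-96.4,1,15)])
E
```

```text
19.475 [0.386  0.3363 0.1579] [179.5   1.1 -96.6] 0.0276 39.6 [-0.2 -0.3 -0.9] [ 40.  -2.  -7.  84.   1. -43.]
[[0.006, 0.0, 0.326, 0.0, 1], [0.013, 0.0, 0.652, -0.001, 1], [0.019, -0.001, 0.978, -0.001, 1]]
[[0.003, -0.001, 0.145, 0.0, 1], [0.006, -0.002, 0.29, 0.0, 1]]
```

Request:
servo_tool:
  rows:
    - {"offset": [0.005, 0, 0.33], "yaw": 0, "claw": 1}
    - {"offset": [0.01, 0, 0.65], "yaw": 0, "claw": 1}
    - {"offset": [0.02, 0, 0.98], "yaw": 0, "claw": 1}
    - {"offset": [0.02, 0, 0.98], "yaw": 0, "claw": 1}

```text
time: 19.98
ee_pos: [0.3849, 0.3346, 0.0584]
tcp_rot: [179.4, 1.0, -96.7]
wrist_force: [-0.9, -0.1, -0.2]
opening: 0.0275
grasp_force: 39.6
```

Request:
servo_tool:
  rows:
    - {"offset": [0, 0, 0.14], "yaw": 0, "claw": 1}
    - {"offset": [0.005, 0, 0.28], "yaw": 0, "claw": 1}
    - {"offset": [0.005, 0, 0.28], "yaw": 0, "claw": 1}
    - {"offset": [0.005, 0, 0.28], "yaw": 0, "claw": 0.41}
    - {"offset": [0.005, 0, 0.28], "yaw": 0, "claw": 0.41}
    - {"offset": [0.005, 0, 0.28], "yaw": 0, "claw": 0.41}

```text
time: 20.72
ee_pos: [0.3857, 0.3372, 0.0334]
tcp_rot: [179.6, 1.2, -96.6]
wrist_force: [0.2, 0.9, 0.5]
opening: 0.0502
grasp_force: 0.0
```

Request:
servo_tool:
  rows:
    - {"offset": [0, 0, -0.3], "yaw": 0, "claw": 0.41}
    - {"offset": [0, 0, -0.9], "yaw": 0, "claw": 0.41}
    - {"offset": [0, 0, -0.9], "yaw": 0, "claw": 0.41}

```text
time: 21.1
ee_pos: [0.3877, 0.3366, 0.128]
tcp_rot: [179.9, 1.6, -96.6]
wrist_force: [0.3, 1.7, 0.2]
opening: 0.0505
grasp_force: 0.0
```

Request:
servo_tool:
  rows:
    - {"offset": [0.4, 0, -0.4], "yaw": 0.04, "claw": 0.41}
    - {"offset": [0.9, 0, -0.8], "yaw": 0.08, "claw": 0.41}

```text
time: 21.35
ee_pos: [0.3755, 0.2444, 0.2001]
tcp_rot: [179.3, 1.0, -111.1]
wrist_force: [0.8, 0.2, 0.8]
opening: 0.0505
grasp_force: 0.0
```

Request:
servo_tool:
  rows:
    - {"offset": [0.45, 0, 0], "yaw": 0.04, "claw": 0.41}
    - {"offset": [0.9, 0.2, 0], "yaw": 0.08, "claw": 0.41}

```text
time: 21.6
ee_pos: [0.325, 0.167, 0.1984]
tcp_rot: [179.1, 0.9, -125.7]
wrist_force: [-0.4, -0.9, 0.7]
opening: 0.0503
grasp_force: 0.0
```

Request:
servo_tool:
  rows:
    - {"offset": [0.45, 0, 0], "yaw": 0.04, "claw": 0.41}
    - {"offset": [0.9, 0, 0], "yaw": 0.08, "claw": 0.41}
    - {"offset": [0.9, 0, 0], "yaw": 0.08, "claw": 0.41}

```text
time: 21.98
ee_pos: [0.2721, 0.0936, 0.1973]
tcp_rot: [178.9, 0.7, -140.0]
wrist_force: [0.3, 0.2, -0.2]
opening: 0.0502
grasp_force: 0.0
```

```bash
cat > look.py <<'E'
from fit import *
def look(k,seeds,jigbays=None):
    for n in("top","scene"): snap(n,k)
    for c,a in seeds:
        r=[]
        for n in("top","scene"):
            try: r.append(fit(pts([(n,k)],c,.09,.05),box(.15,.028,.028),[*c,a]))
            except Exception as e: print(e)
        print("rail",*r,"mean",np.mean(r,0)[:3].round(4))
    if jigbays is not None: print("jig",[fit(pts([(n,k)],(.57,.011),.19,.064),jig(jigbays),[.57,.011,.14]) for n in("top","scene")])
    a=load("top",k)[0][110:290,170:470,::-1];b=load("scene",k)[0][130:310,140:440,::-1]
    cv2.imwrite(f"pics/L{k}.png",np.vstack([cv2.resize(q,(500,300),interpolation=cv2.INTER_CUBIC) for q in(a,b)]))
E
python3 - <<'E'
from plan import *
from look import *
st()
look(4,[((.394,-.242),.065),((.4085,-.34),.096),((.4715,-.4425),-.08)],[])
E
```

```text
21.975 [0.2721 0.0936 0.1973] [ 178.9    0.7 -140. ] 0.0502 0.0 [ 0.3  0.2 -0.2] [ 18. -33. -27.  96.   1. -22.]
rail [ 0.3963 -0.2411  4.31    4.164 ] [ 0.3939 -0.2429  3.9     2.548 ] mean [ 0.3951 -0.242   4.105 ]
rail [ 0.41   -0.3386  6.24    4.091 ] [ 0.4051 -0.3405  6.      2.243 ] mean [ 0.4075 -0.3396  6.12  ]
rail [ 0.4718 -0.441  -4.53    4.077 ] [ 0.471  -0.4438 -4.39    1.241 ] mean [ 0.4714 -0.4424 -4.46  ]
jig [array([0.5712, 0.013 , 8.17  , 4.389 ]), array([0.5678, 0.0112, 8.04  , 3.056 ])]
```

View pics/L4.png

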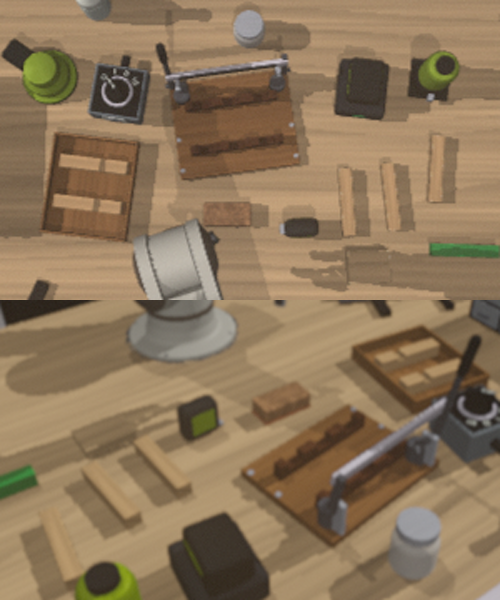

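Both routed rails lie flat in the tray, the jig is empty and open, and the blanks have not moved. Now blank 1.

```bash
sed -i 's/^J=np.*/J=np.array([.5696,.0117]);JA=np.radians(8.1)/' plan.py; python3 - <<'E'
from plan import *
plan([(.395,-.242,.16,-175.9,.41,55)])
E
```

```text
[[0.179, -0.481, 0.042, 0.029, 0.41], [0.357, -0.961, 0.083, 0.057, 0.41]]
[[0.09, -0.505, 0.042, 0.029, 0.41]]
[[0.044, -0.511, 0.042, 0.029, 0.41]]
[[-0.002, -0.513, 0.042, 0.029, 0.41]]
[[-0.048, -0.511, 0.042, 0.029, 0.41]]
[[-0.094, -0.504, 0.042, 0.029, 0.41]]
```

Request:
servo_tool:
  rows:
    - {"offset": [0.18, -0.48, 0.04], "yaw": 0.029, "claw": 0.41}
    - {"offset": [0.36, -0.96, 0.08], "yaw": 0.057, "claw": 0.41}

```text
time: 22.32
ee_pos: [0.3086, -0.0015, 0.1866]
tcp_rot: [178.8, 0.4, -149.9]
wrist_force: [1.6, 0.9, 0.3]
opening: 0.0504
grasp_force: 0.0
```

Request:
servo_tool:
  rows:
    - {"offset": [0.09, -0.5, 0.04], "yaw": 0.029, "claw": 0.41}
    - {"offset": [0.135, -1.0, 0.08], "yaw": 0.057, "claw": 0.41}

```text
time: 22.58
ee_pos: [0.3469, -0.096, 0.1762]
tcp_rot: [178.7, 0.2, -160.4]
wrist_force: [0.8, 0.5, 0.4]
opening: 0.0502
grasp_force: 0.0
```

Request:
servo_tool:
  rows:
    - {"offset": [0, -0.5, 0.04], "yaw": 0.029, "claw": 0.41}
    - {"offset": [-0.05, -1.0, 0.08], "yaw": 0.057, "claw": 0.41}

```text
time: 22.82
ee_pos: [0.3853, -0.1884, 0.1656]
tcp_rot: [178.7, -0.1, -170.7]
wrist_force: [0.3, -1.3, 0.4]
opening: 0.0502
grasp_force: 0.0
```

Request:
servo_tool:
  rows:
    - {"offset": [-0.1, -0.5, 0.15], "yaw": 0.029, "claw": 0.41}
    - {"offset": [-0.1, -0.5, 0.3], "yaw": 0.029, "claw": 0.41}
    - {"offset": [-0.1, -0.5, 0.3], "yaw": 0.029, "claw": 0.41}

```text
time: 23.2
ee_pos: [0.4017, -0.233, 0.1334]
tcp_rot: [178.6, -0.3, -175.7]
wrist_force: [0.5, 0.9, -0.2]
opening: 0.0501
grasp_force: 0.0
```

```bash
python3 - <<'E'
from plan import *
st()
plan([(.395,-.242,.06,-175.9,.41,35),(.395,-.242,.028,-175.9,.41,20)])
E
```

```text
23.2 [ 0.4017 -0.233   0.1334] [ 178.6   -0.3 -175.7] 0.0501 0.0 [ 0.5  0.9 -0.2] [-31.  -6. -14.  83.   1. -35.]
[[0.023, -0.034, 0.244, 0.0, 0.41], [0.046, -0.068, 0.488, 0.001, 0.41], [0.07, -0.103, 0.733, 0.001, 0.41], [0.069, -0.107, 0.893, 0.001, 0.41]]
[[-0.001, -0.004, 0.16, 0.0, 0.41]]
```

Request:
servo_tool:
  rows:
    - {"offset": [0.07, -0.08, 0.25], "yaw": 0, "claw": 0.41}
    - {"offset": [0.07, -0.1, 0.5], "yaw": 0, "claw": 0.41}
    - {"offset": [0.07, -0.1, 0.7], "yaw": 0, "claw": 0.41}
    - {"offset": [0.07, -0.1, 0.7], "yaw": 0, "claw": 0.41}

```text
time: 23.7
ee_pos: [0.3951, -0.2415, 0.0648]
tcp_rot: [178.7, -0.2, -175.7]
wrist_force: [1.1, -0.3, 0.1]
opening: 0.0504
grasp_force: 0.0
```

Request:
servo_tool:
  rows:
    - {"offset": [0, -0.005, 0.18], "yaw": 0, "claw": 0.41}
    - {"offset": [0, -0.01, 0.35], "yaw": 0, "claw": 0.41}
    - {"offset": [0, -0.01, 0.35], "yaw": 0, "claw": 0.41}
    - {"offset": [0, -0.01, 0.35], "yaw": 0, "claw": 0.41}

```text
time: 24.2
ee_pos: [0.3954, -0.2431, 0.0304]
tcp_rot: [178.7, -0.2, -175.8]
wrist_force: [0.4, 0.8, -0.5]
opening: 0.0504
grasp_force: 0.0
```

```bash
python3 - <<'E'
from plan import *
st()
E
```

```text
24.2 [ 0.3954 -0.2431  0.0304] [ 178.7   -0.2 -175.8] 0.0504 0.0 [ 0.4  0.8 -0.5] [-32.  -4. -24.  71.   1. -36.]
```

Request:
servo_tool:
  rows:
    - {"offset": [0, 0, 0], "yaw": 0, "claw": 1}
    - {"offset": [0, 0, 0], "yaw": 0, "claw": 1}
    - {"offset": [0, 0, 0], "yaw": 0, "claw": 1}
    - {"offset": [0, 0, 0], "yaw": 0, "claw": 1}

```text
time: 24.7
ee_pos: [0.3957, -0.2434, 0.031]
tcp_rot: [178.8, -0.1, -175.8]
wrist_force: [-0.3, -0.4, 6.0]
opening: 0.027
grasp_force: 40.2
```

Request:
servo_tool:
  rows:
    - {"offset": [0, 0, -0.25], "yaw": 0, "claw": 1}
    - {"offset": [0, 0, -0.6], "yaw": 0, "claw": 1}
    - {"offset": [0, 0, -1.0], "yaw": 0, "claw": 1}
    - {"offset": [0, 0, -1.0], "yaw": 0, "claw": 1}
    - {"offset": [0, 0, -1.0], "yaw": 0, "claw": 1}

```text
time: 25.32
ee_pos: [0.3956, -0.2452, 0.1296]
tcp_rot: [178.7, -0.2, -175.8]
wrist_force: [0.2, 0.1, -0.7]
opening: 0.0272
grasp_force: 39.6
```

```bash
python3 - <<'E'
from plan import *
st()
plan([(*jw(0,.068),.15,-171.9,1,55)])
E
```

```text
25.325 [ 0.3956 -0.2452  0.1296] [ 178.7   -0.2 -175.8] 0.0272 39.6 [ 0.2  0.1 -0.7] [-32.  -6. -15.  82.   1. -37.]
[[-0.268, 0.445, -0.02, -0.003, 1], [-0.536, 0.89, -0.04, -0.006, 1]]
[[-0.277, 0.44, -0.02, -0.003, 1], [-0.553, 0.88, -0.04, -0.006, 1]]
[[-0.285, 0.434, -0.02, -0.003, 1], [-0.57, 0.869, -0.04, -0.006, 1]]
[[-0.294, 0.429, -0.02, -0.003, 1]]
```

Request:
servo_tool:
  rows:
    - {"offset": [-0.27, 0.445, -0.1], "yaw": -0.003, "claw": 1}
    - {"offset": [-0.54, 0.89, -0.2], "yaw": -0.007, "claw": 1}

```text
time: 25.58
ee_pos: [0.4429, -0.152, 0.1507]
tcp_rot: [178.7, -0.3, -174.6]
wrist_force: [0.9, 0.3, -0.5]
opening: 0.0273
grasp_force: 39.6
```

Request:
servo_tool:
  rows:
    - {"offset": [-0.28, 0.44, -0.05], "yaw": -0.003, "claw": 1}
    - {"offset": [-0.555, 0.88, -0.05], "yaw": -0.007, "claw": 1}

```text
time: 25.82
ee_pos: [0.4903, -0.0586, 0.1579]
tcp_rot: [178.7, -0.2, -173.3]
wrist_force: [1.7, -1.1, -0.8]
opening: 0.0268
grasp_force: 39.6
```

Request:
servo_tool:
  rows:
    - {"offset": [-0.285, 0.435, 0], "yaw": -0.003, "claw": 1}
    - {"offset": [-0.57, 0.87, 0], "yaw": -0.007, "claw": 1}

```text
time: 26.08
ee_pos: [0.5364, 0.0345, 0.1591]
tcp_rot: [178.7, -0.2, -172.0]
wrist_force: [0.3, -0.3, -0.6]
opening: 0.0272
grasp_force: 39.6
```

Request:
servo_tool:
  rows:
    - {"offset": [-0.295, 0.43, 0], "yaw": -0.003, "claw": 1}
    - {"offset": [-0.295, 0.43, 0], "yaw": -0.003, "claw": 1}
    - {"offset": [-0.295, 0.43, 0], "yaw": -0.003, "claw": 1}

```text
time: 26.45
ee_pos: [0.559, 0.0794, 0.1602]
tcp_rot: [178.7, -0.2, -171.4]
wrist_force: [-0.5, -0.4, -0.6]
opening: 0.0272
grasp_force: 39.7
```

```bash
python3 - <<'E'
from plan import *
st()
plan([(*jw(0,.068),.085,-171.9,1,60),(*jw(0,.068),.064,-171.9,1,10)])
E
```

```text
26.45 [0.559  0.0794 0.1602] [ 178.7   -0.2 -171.4] 0.0272 39.7 [-0.5 -0.4 -0.6] [ 7.  6.  1. 85.  1. -1.]
[[-0.006, -0.011, 0.376, 0.001, 1], [-0.012, -0.021, 0.752, 0.003, 1], [-0.012, -0.023, 0.822, 0.003, 1], [-0.013, -0.025, 0.892, 0.003, 1], [-0.013, -0.026, 0.962, 0.003, 1]]
```

Request:
servo_tool:
  rows:
    - {"offset": [-0.01, -0.01, 0.38], "yaw": 0.002, "claw": 1}
    - {"offset": [-0.01, -0.02, 0.75], "yaw": 0.003, "claw": 1}
    - {"offset": [-0.015, -0.025, 0.75], "yaw": 0.003, "claw": 1}
    - {"offset": [-0.015, -0.025, 0.82], "yaw": 0.003, "claw": 1}
    - {"offset": [-0.015, -0.025, 0.89], "yaw": 0.003, "claw": 1}
    - {"offset": [-0.015, -0.025, 0.96], "yaw": 0.003, "claw": 1}
    - {"offset": [-0.015, -0.025, 0.96], "yaw": 0.003, "claw": 1}
    - {"offset": [-0.015, -0.025, 0.96], "yaw": 0.003, "claw": 1}

```text
time: 27.45
ee_pos: [0.5612, 0.0794, 0.0658]
tcp_rot: [178.7, -0.1, -172.0]
wrist_force: [0.9, -0.2, -1.0]
opening: 0.027
grasp_force: 39.7
```

```bash
python3 - <<'E'
from plan import *
st();print(jw(0,.068))
E
```

```text
27.45 [0.5612 0.0794 0.0658] [ 1.787e+02 -1.000e-01 -1.720e+02] 0.027 39.7 [ 0.9 -0.2 -1. ] [ 7.  8. -8. 75.  1. -1.]
[0.56001872 0.07902161]
```

Request:
servo_tool:
  rows:
    - {"offset": [0.01, 0, 0.025], "yaw": 0, "claw": 1}
    - {"offset": [0.01, 0, 0.025], "yaw": 0, "claw": 1}
    - {"offset": [0.01, 0, 0.025], "yaw": 0, "claw": 0.41}
    - {"offset": [0.01, 0, 0.025], "yaw": 0, "claw": 0.41}
    - {"offset": [0.01, 0, 0.025], "yaw": 0, "claw": 0.41}

```text
time: 28.08
ee_pos: [0.5602, 0.0793, 0.0632]
tcp_rot: [178.7, -0.1, -172.0]
wrist_force: [-0.4, 0.2, 0.1]
opening: 0.0504
grasp_force: 0.0
```

Request:
servo_tool:
  rows:
    - {"offset": [0, 0, -0.3], "yaw": 0, "claw": 0.41}
    - {"offset": [0, 0, -0.9], "yaw": 0, "claw": 0.41}
    - {"offset": [0, 0, -0.9], "yaw": 0, "claw": 0.41}

```text
time: 28.45
ee_pos: [0.5626, 0.0775, 0.1582]
tcp_rot: [178.7, 0.4, -172.0]
wrist_force: [0.6, 0.4, -0.1]
opening: 0.0507
grasp_force: 0.0
```

Request:
servo_tool:
  rows:
    - {"offset": [0.25, -0.48, 0], "yaw": 0, "claw": 0.41}
    - {"offset": [0.5, -0.96, 0], "yaw": 0, "claw": 0.41}

```text
time: 28.7
ee_pos: [0.5238, -0.0254, 0.1504]
tcp_rot: [178.7, -0.1, -171.9]
wrist_force: [1.1, -0.7, -0.6]
opening: 0.0505
grasp_force: 0.0
```

Request:
servo_tool:
  rows:
    - {"offset": [0.25, -0.48, 0], "yaw": 0, "claw": 0.41}
    - {"offset": [0.5, -0.96, 0], "yaw": 0, "claw": 0.41}

```text
time: 28.95
ee_pos: [0.4873, -0.1281, 0.1484]
tcp_rot: [178.7, -0.1, -172.0]
wrist_force: [0.9, -0.2, -0.7]
opening: 0.05
grasp_force: 0.0
```

Request:
servo_tool:
  rows:
    - {"offset": [0.2, -0.48, 0], "yaw": 0, "claw": 0.41}
    - {"offset": [0.4, -0.9, 0], "yaw": 0, "claw": 0.41}
    - {"offset": [0.4, -0.9, 0], "yaw": 0, "claw": 0.41}

```text
time: 29.32
ee_pos: [0.46, -0.2237, 0.1463]
tcp_rot: [178.7, -0.1, -172.2]
wrist_force: [0.4, -0.0, 0.8]
opening: 0.0509
grasp_force: 0.0
```

```bash
cat >> look.py <<'E'
def bays(k):
    from plan import J,JA
    for n in("top","scene"):
        im,d,P=load(n,k);b=(d>0)&(P[...,0]>.25)&(P[...,0]<.8)&(abs(P[...,1])<.45)&(abs(P[...,2])<.007);z0=np.median(P[b][:,2])
        a=P[...,:2]-J;c,s=np.cos(JA),np.sin(JA);x=a[...,0]*c+a[...,1]*s;y=-a[...,0]*s+a[...,1]*c
        for yb in(-.068,0,.068):
            m=(d>0)&(abs(y-yb)<.024)&(abs(x)<.1)&(abs(P[...,2]-z0-.06)<.009)
            if m.sum()>60: print(n,yb,m.sum(),"x",(np.percentile(x[m],[2,98])*1e3).round(1),"y",(np.percentile(y[m],[4,50,96])*1e3).round(1),"z",(np.median(P[m][:,2])-z0).round(4),"zslope",np.polyfit(x[m],P[m][:,2],1)[0].round(3))
E
python3 - <<'E'
from plan import *
from look import *
st()
look(5,[((.4075,-.34),.1),((.4714,-.4424),-.08)])
bays(5)
E
```

```text
29.325 [ 0.46   -0.2237  0.1463] [ 1.787e+02 -1.000e-01 -1.722e+02] 0.0509 0.0 [ 0.4 -0.   0.8] [-26.  -0.  -7.  84.   1. -34.]
rail [ 0.4094 -0.3382  6.05    4.277 ] [ 0.4047 -0.3405  5.82    1.928 ] mean [ 0.4071 -0.3394  5.935 ]
rail [ 0.4725 -0.4418 -4.22    4.233 ] [ 0.4701 -0.4437 -4.4     1.258 ] mean [ 0.4713 -0.4428 -4.31  ]
top 0.068 300 x [-73.2  72.2] y [56.1 69.6 82.8] z 0.0599 zslope -0.005
scene 0.068 366 x [-73.6  79.6] y [51.8 63.4 82.1] z 0.0595 zslope -0.004
```

Blank 1 is seated in bay 3: its top is at 60 mm, level and centred. Next, blank 2.

```bash
python3 - <<'E'
from plan import *
plan([(.407,-.3395,.11,-174,.41,60),(.407,-.3395,.045,-174,.41,25),(.407,-.3395,.029,-174,.41,25)])
E
```

```text
[[0.232, -0.368, 0.114, 0.004, 0.41], [0.463, -0.735, 0.227, 0.007, 0.41]]
[[0.223, -0.373, 0.114, 0.004, 0.41], [0.223, -0.378, 0.33, 0.004, 0.41], [0.222, -0.383, 0.547, 0.004, 0.41], [0.222, -0.388, 0.764, 0.004, 0.41], [0.222, -0.391, 0.923, 0.004, 0.41]]
```

Request:
servo_tool:
  rows:
    - {"offset": [0.23, -0.37, 0.1], "yaw": 0.003, "claw": 0.41}
    - {"offset": [0.46, -0.735, 0.22], "yaw": 0.007, "claw": 0.41}

```text
time: 29.68
ee_pos: [0.4262, -0.2996, 0.1232]
tcp_rot: [178.7, -0.1, -173.1]
wrist_force: [0.9, 0.1, -0.3]
opening: 0.0504
grasp_force: 0.0
```

Request:
servo_tool:
  rows:
    - {"offset": [0.22, -0.375, 0.1], "yaw": 0.004, "claw": 0.41}
    - {"offset": [0.22, -0.38, 0.3], "yaw": 0.004, "claw": 0.41}
    - {"offset": [0.22, -0.385, 0.5], "yaw": 0.004, "claw": 0.41}
    - {"offset": [0.22, -0.385, 0.5], "yaw": 0.004, "claw": 0.41}

```text
time: 30.18
ee_pos: [0.408, -0.3382, 0.0711]
tcp_rot: [178.6, -0.2, -173.9]
wrist_force: [0.0, 0.4, 1.1]
opening: 0.0501
grasp_force: 0.0
```

```bash
python3 - <<'E'
from plan import *
st()
plan([(.407,-.3395,.029,-174,.41,22)])
E
```

```text
30.175 [ 0.408  -0.3382  0.0711] [ 178.6   -0.2 -173.9] 0.0501 0.0 [0.  0.4 1.1] [-40.   4. -11.  76.   1. -46.]
[[0.005, -0.011, 0.21, 0.0, 0.41], [0.009, -0.023, 0.42, 0.001, 0.41]]
```

Request:
servo_tool:
  rows:
    - {"offset": [0.005, -0.02, 0.2], "yaw": 0, "claw": 0.41}
    - {"offset": [0.01, -0.025, 0.41], "yaw": 0, "claw": 0.41}
    - {"offset": [0.01, -0.025, 0.41], "yaw": 0, "claw": 0.41}
    - {"offset": [0.01, -0.025, 0.41], "yaw": 0, "claw": 0.41}
    - {"offset": [0.01, -0.025, 0.41], "yaw": 0, "claw": 1}
    - {"offset": [0.01, -0.025, 0.41], "yaw": 0, "claw": 1}
    - {"offset": [0.01, -0.025, 0.41], "yaw": 0, "claw": 1}
    - {"offset": [0.01, -0.025, 0.41], "yaw": 0, "claw": 1}

```text
time: 31.18
ee_pos: [0.4078, -0.3419, 0.0329]
tcp_rot: [178.8, -0.0, -174.0]
wrist_force: [0.7, 1.6, 6.6]
opening: 0.0269
grasp_force: 40.4
```

Request:
servo_tool:
  rows:
    - {"offset": [0, 0, -0.25], "yaw": 0, "claw": 1}
    - {"offset": [0, 0, -0.6], "yaw": 0, "claw": 1}
    - {"offset": [0, 0, -1.0], "yaw": 0, "claw": 1}
    - {"offset": [0, 0, -1.0], "yaw": 0, "claw": 1}
    - {"offset": [0, 0, -1.0], "yaw": 0, "claw": 1}

```text
time: 31.8
ee_pos: [0.4075, -0.3436, 0.1311]
tcp_rot: [178.7, -0.1, -174.0]
wrist_force: [-0.8, 0.0, -2.2]
opening: 0.0272
grasp_force: 39.6
```

```bash
python3 - <<'E'
from plan import *
st()
plan([(*jw(0,0),.16,-171.9,1,55)])
E
```

```text
31.8 [ 0.4075 -0.3436  0.1311] [ 1.787e+02 -1.000e-01 -1.740e+02] 0.0272 39.6 [-0.8  0.  -2.2] [-41.   3.  -6.  83.   1. -47.]
[[-0.248, 0.421, -0.027, -0.001, 1], [-0.496, 0.842, -0.054, -0.003, 1]]
[[-0.252, 0.419, -0.027, -0.001, 1], [-0.503, 0.838, -0.054, -0.003, 1]]
[[-0.256, 0.417, -0.027, -0.001, 1], [-0.511, 0.833, -0.054, -0.003, 1]]
[[-0.259, 0.414, -0.027, -0.001, 1], [-0.519, 0.828, -0.054, -0.003, 1]]
```

Request:
servo_tool:
  rows:
    - {"offset": [-0.25, 0.42, -0.1], "yaw": -0.001, "claw": 1}
    - {"offset": [-0.495, 0.84, -0.2], "yaw": -0.003, "claw": 1}

```text
time: 32.05
ee_pos: [0.4477, -0.2543, 0.1519]
tcp_rot: [178.6, -0.2, -173.5]
wrist_force: [0.6, -0.6, -0.2]
opening: 0.0268
grasp_force: 39.7
```

Request:
servo_tool:
  rows:
    - {"offset": [-0.25, 0.42, -0.05], "yaw": -0.001, "claw": 1}
    - {"offset": [-0.505, 0.84, -0.05], "yaw": -0.003, "claw": 1}

```text
time: 32.3
ee_pos: [0.4889, -0.1648, 0.1592]
tcp_rot: [178.7, -0.2, -172.9]
wrist_force: [-0.0, -0.3, -1.3]
opening: 0.0272
grasp_force: 39.7
```

Request:
servo_tool:
  rows:
    - {"offset": [-0.255, 0.415, 0], "yaw": -0.001, "claw": 1}
    - {"offset": [-0.51, 0.835, 0], "yaw": -0.003, "claw": 1}

```text
time: 32.55
ee_pos: [0.529, -0.0755, 0.1604]
tcp_rot: [178.7, -0.2, -172.4]
wrist_force: [1.1, -0.0, -0.4]
opening: 0.027
grasp_force: 39.7
```

Request:
servo_tool:
  rows:
    - {"offset": [-0.26, 0.415, 0], "yaw": -0.001, "claw": 1}
    - {"offset": [-0.52, 0.83, 0], "yaw": -0.003, "claw": 1}
    - {"offset": [-0.52, 0.83, 0], "yaw": -0.003, "claw": 1}
    - {"offset": [-0.52, 0.83, 0], "yaw": -0.003, "claw": 1}

```text
time: 33.05
ee_pos: [0.569, 0.0119, 0.1624]
tcp_rot: [178.7, -0.2, -171.8]
wrist_force: [0.3, -0.3, -0.9]
opening: 0.0269
grasp_force: 39.8
```

```bash
python3 - <<'E'
from plan import *
st()
plan([(*jw(0,0),.088,-171.9,1,60),(*jw(0,0),.066,-171.9,1,10)])
E
```

```text
33.05 [0.569  0.0119 0.1624] [ 178.7   -0.2 -171.8] 0.0269 39.8 [ 0.3 -0.3 -0.9] [ 1.  7.  2. 86.  1. -8.]
[[-0.004, -0.01, 0.372, 0.0, 1], [-0.008, -0.02, 0.743, 0.001, 1], [-0.009, -0.021, 0.817, 0.001, 1], [-0.009, -0.023, 0.89, 0.001, 1], [-0.009, -0.025, 0.963, 0.001, 1]]
```

Request:
servo_tool:
  rows:
    - {"offset": [0, -0.01, 0.37], "yaw": 0, "claw": 1}
    - {"offset": [0, -0.02, 0.74], "yaw": 0, "claw": 1}
    - {"offset": [0, -0.025, 0.74], "yaw": 0, "claw": 1}
    - {"offset": [0, -0.025, 0.82], "yaw": 0, "claw": 1}
    - {"offset": [0, -0.025, 0.89], "yaw": 0, "claw": 1}
    - {"offset": [0, -0.025, 0.97], "yaw": 0, "claw": 1}
    - {"offset": [0, -0.025, 0.97], "yaw": 0, "claw": 1}
    - {"offset": [0, -0.025, 0.97], "yaw": 0, "claw": 1}

```text
time: 34.05
ee_pos: [0.5696, 0.0117, 0.0668]
tcp_rot: [178.7, -0.1, -171.8]
wrist_force: [-0.3, -0.7, -1.0]
opening: 0.027
grasp_force: 39.7
```

```bash
python3 - <<'E'
from plan import *
st();print(jw(0,0))
E
```

```text
34.05 [0.5696 0.0117 0.0668] [ 1.787e+02 -1.000e-01 -1.718e+02] 0.027 39.7 [-0.3 -0.7 -1. ] [ 1.  8. -7. 75.  1. -8.]
[0.5696 0.0117]
```

Request:
servo_tool:
  rows:
    - {"offset": [0, 0, 0.02], "yaw": 0, "claw": 1}
    - {"offset": [0, 0, 0.02], "yaw": 0, "claw": 1}
    - {"offset": [0, 0, 0.02], "yaw": 0, "claw": 0.41}
    - {"offset": [0, 0, 0.02], "yaw": 0, "claw": 0.41}
    - {"offset": [0, 0, 0.02], "yaw": 0, "claw": 0.41}

```text
time: 34.67
ee_pos: [0.5695, 0.0117, 0.0645]
tcp_rot: [178.7, -0.1, -171.8]
wrist_force: [0.6, -0.4, -0.3]
opening: 0.0503
grasp_force: 0.0
```

Request:
servo_tool:
  rows:
    - {"offset": [0, 0, -0.3], "yaw": 0, "claw": 0.41}
    - {"offset": [0, 0, -0.9], "yaw": 0, "claw": 0.41}
    - {"offset": [0, 0, -0.9], "yaw": 0, "claw": 0.41}

```text
time: 35.05
ee_pos: [0.572, 0.0097, 0.1596]
tcp_rot: [178.8, 0.4, -171.8]
wrist_force: [0.4, -0.9, -0.1]
opening: 0.0504
grasp_force: 0.0
```

Request:
servo_tool:
  rows:
    - {"offset": [0.25, -0.48, 0], "yaw": 0, "claw": 0.41}
    - {"offset": [0.5, -0.96, 0], "yaw": 0, "claw": 0.41}

```text
time: 35.3
ee_pos: [0.5336, -0.0931, 0.1518]
tcp_rot: [178.7, -0.1, -171.7]
wrist_force: [1.0, -0.4, 0.7]
opening: 0.0504
grasp_force: 0.0
```

Request:
servo_tool:
  rows:
    - {"offset": [0.25, -0.48, 0], "yaw": -0.02, "claw": 0.41}
    - {"offset": [0.5, -0.96, 0], "yaw": -0.04, "claw": 0.41}

```text
time: 35.55
ee_pos: [0.4973, -0.1959, 0.1499]
tcp_rot: [178.7, 0.1, -164.5]
wrist_force: [1.9, 0.0, -0.9]
opening: 0.0509
grasp_force: 0.0
```

Request:
servo_tool:
  rows:
    - {"offset": [0.2, -0.48, 0], "yaw": 0, "claw": 0.41}
    - {"offset": [0.3, -0.96, 0], "yaw": 0, "claw": 0.41}
    - {"offset": [0.3, -0.96, 0], "yaw": 0, "claw": 0.41}

```text
time: 35.92
ee_pos: [0.4941, -0.2977, 0.1469]
tcp_rot: [178.7, 0.0, -164.8]
wrist_force: [-0.2, -0.7, -0.0]
opening: 0.0506
grasp_force: 0.0
```

```bash
python3 - <<'E'
from plan import *
from look import *
st()
look(6,[((.4714,-.4424),-.08)])
bays(6)
plan([(.4713,-.4428,.11,175.6,.41,55),(.4713,-.4428,.06,175.6,.41,30)])
E
```

```text
35.925 [ 0.4941 -0.2977  0.1469] [ 178.7    0.  -164.8] 0.0506 0.0 [-0.2 -0.7 -0. ] [-31.   9.   2.  85.   1. -47.]
rail [ 0.472  -0.4418 -5.82    3.897 ] [ 0.469  -0.4436 -4.44    1.222 ] mean [ 0.4705 -0.4427 -5.13  ]
top 0 300 x [-70.3  73.7] y [-12.    1.3  14.7] z 0.0594 zslope 0.004
top 0.068 303 x [-72.7  71.8] y [56.2 69.3 82.5] z 0.0593 zslope 0.008
scene 0 382 x [-71.7  74.6] y [-16.3  -5.1  10.8] z 0.0593 zslope -0.003
scene 0.068 363 x [-73.5  76.5] y [52.  63.  81.3] z 0.0593 zslope -0.001
[[0.204, -0.457, 0.114, 0.036, 0.41], [0.408, -0.915, 0.228, 0.073, 0.41]]
[[0.095, -0.492, 0.114, 0.036, 0.41], [0.094, -0.498, 0.364, 0.036, 0.41], [0.093, -0.503, 0.614, 0.036, 0.41]]
```

Bays 2 and 3 are both seated. Now the third blank, at yaw 175.4.

Request:
servo_tool:
  rows:
    - {"offset": [0.2, -0.46, 0.1], "yaw": 0.037, "claw": 0.41}
    - {"offset": [0.41, -0.915, 0.22], "yaw": 0.074, "claw": 0.41}

```text
time: 36.28
ee_pos: [0.48, -0.3932, 0.1243]
tcp_rot: [178.8, -0.2, -178.0]
wrist_force: [1.6, -0.8, 0.2]
opening: 0.0501
grasp_force: 0.0
```

Request:
servo_tool:
  rows:
    - {"offset": [0.1, -0.49, 0.1], "yaw": 0.036, "claw": 0.41}
    - {"offset": [0.095, -0.5, 0.3], "yaw": 0.036, "claw": 0.41}
    - {"offset": [0.095, -0.5, 0.55], "yaw": 0.036, "claw": 0.41}
    - {"offset": [0.095, -0.5, 0.55], "yaw": 0.036, "claw": 0.41}

```text
time: 36.78
ee_pos: [0.471, -0.4402, 0.0658]
tcp_rot: [178.6, -0.5, 175.7]
wrist_force: [-0.3, 0.5, 0.9]
opening: 0.0505
grasp_force: 0.0
```

```bash
python3 - <<'E'
from plan import *
st()
plan([(.4708,-.4427,.029,175.3,.41,22)])
E
```

```text
36.775 [ 0.471  -0.4402  0.0658] [178.6  -0.5 175.7] 0.0505 0.0 [-0.3  0.5  0.9] [-43.  20.   6.  78.   1. -39.]
[[-0.002, -0.017, 0.184, 0.001, 0.41], [-0.003, -0.034, 0.367, 0.002, 0.41]]
```

Request:
servo_tool:
  rows:
    - {"offset": [0, -0.02, 0.18], "yaw": 0.002, "claw": 0.41}
    - {"offset": [0, -0.03, 0.36], "yaw": 0.002, "claw": 0.41}
    - {"offset": [0, -0.03, 0.36], "yaw": 0.002, "claw": 0.41}
    - {"offset": [0, -0.03, 0.36], "yaw": 0.002, "claw": 0.41}
    - {"offset": [0, -0.03, 0.36], "yaw": 0.002, "claw": 1}
    - {"offset": [0, -0.03, 0.36], "yaw": 0.002, "claw": 1}
    - {"offset": [0, -0.03, 0.36], "yaw": 0.002, "claw": 1}
    - {"offset": [0, -0.03, 0.36], "yaw": 0.002, "claw": 1}

```text
time: 37.78
ee_pos: [0.4714, -0.4453, 0.033]
tcp_rot: [178.8, -0.3, 175.2]
wrist_force: [-1.1, 0.5, 6.5]
opening: 0.0268
grasp_force: 41.0
```

Request:
servo_tool:
  rows:
    - {"offset": [0, 0, -0.25], "yaw": 0, "claw": 1}
    - {"offset": [0, 0, -0.6], "yaw": 0, "claw": 1}
    - {"offset": [0, 0, -1.0], "yaw": 0, "claw": 1}
    - {"offset": [0, 0, -1.0], "yaw": 0, "claw": 1}
    - {"offset": [0, 0, -1.0], "yaw": 0, "claw": 1}

```text
time: 38.4
ee_pos: [0.4712, -0.4469, 0.1311]
tcp_rot: [178.7, -0.4, 175.2]
wrist_force: [-0.4, -0.8, -1.1]
opening: 0.0274
grasp_force: 40.2
```

```bash
python3 - <<'E'
from plan import *
st()
plan([(*jw(0,-.068),.16,-171.9,1,55)])
E
```

```text
38.4 [ 0.4712 -0.4469  0.1311] [178.7  -0.4 175.2] 0.0274 40.2 [-0.4 -0.8 -1.1] [-44.  19.  13.  85.   1. -39.]
[[-0.093, 0.499, -0.026, -0.009, 1], [-0.187, 0.999, -0.052, -0.018, 1]]
[[-0.121, 0.493, -0.026, -0.009, 1], [-0.243, 0.987, -0.052, -0.018, 1]]
[[-0.149, 0.486, -0.026, -0.009, 1], [-0.298, 0.972, -0.052, -0.018, 1]]
[[-0.176, 0.477, -0.026, -0.009, 1], [-0.352, 0.953, -0.052, -0.018, 1]]
```

Request:
servo_tool:
  rows:
    - {"offset": [-0.095, 0.5, -0.1], "yaw": -0.009, "claw": 1}
    - {"offset": [-0.185, 1.0, -0.2], "yaw": -0.018, "claw": 1}

```text
time: 38.65
ee_pos: [0.4977, -0.3482, 0.152]
tcp_rot: [178.6, -0.4, 178.4]
wrist_force: [0.5, -0.9, -1.0]
opening: 0.0267
grasp_force: 40.2
```

Request:
servo_tool:
  rows:
    - {"offset": [-0.12, 0.495, -0.05], "yaw": -0.009, "claw": 1}
    - {"offset": [-0.245, 0.985, -0.05], "yaw": -0.018, "claw": 1}

```text
time: 38.9
ee_pos: [0.5253, -0.25, 0.1598]
tcp_rot: [178.7, -0.3, -178.3]
wrist_force: [-0.2, -0.0, -0.4]
opening: 0.0272
grasp_force: 40.2
```

Request:
servo_tool:
  rows:
    - {"offset": [-0.15, 0.485, 0], "yaw": -0.009, "claw": 1}
    - {"offset": [-0.3, 0.97, 0], "yaw": -0.018, "claw": 1}

```text
time: 39.15
ee_pos: [0.5522, -0.1521, 0.1613]
tcp_rot: [178.7, -0.3, -175.0]
wrist_force: [0.8, 0.8, -0.8]
opening: 0.0268
grasp_force: 40.2
```

Request:
servo_tool:
  rows:
    - {"offset": [-0.175, 0.475, 0], "yaw": -0.009, "claw": 1}
    - {"offset": [-0.35, 0.955, 0], "yaw": -0.018, "claw": 1}
    - {"offset": [-0.35, 0.955, 0], "yaw": -0.018, "claw": 1}
    - {"offset": [-0.35, 0.955, 0], "yaw": -0.018, "claw": 1}

```text
time: 39.65
ee_pos: [0.5787, -0.0558, 0.1637]
tcp_rot: [178.7, -0.2, -171.8]
wrist_force: [0.3, -0.7, -0.7]
opening: 0.0271
grasp_force: 40.3
```

```bash
python3 - <<'E'
from plan import *
st()
plan([(*jw(0,-.068),.088,-171.9,1,60),(*jw(0,-.068),.066,-171.9,1,10)])
E
```

```text
39.65 [ 0.5787 -0.0558  0.1637] [ 178.7   -0.2 -171.8] 0.0271 40.3 [ 0.3 -0.7 -0.7] [ -6.   9.   4.  86.   1. -14.]
[[-0.004, -0.008, 0.379, 0.0, 1], [-0.007, -0.016, 0.757, 0.001, 1], [-0.007, -0.018, 0.83, 0.001, 1], [-0.008, -0.019, 0.904, 0.001, 1], [-0.008, -0.021, 0.977, 0.001, 1]]
```

Request:
servo_tool:
  rows:
    - {"offset": [-0.005, -0.01, 0.38], "yaw": 0, "claw": 1}
    - {"offset": [-0.005, -0.02, 0.75], "yaw": 0, "claw": 1}
    - {"offset": [-0.005, -0.02, 0.75], "yaw": 0, "claw": 1}
    - {"offset": [-0.005, -0.02, 0.83], "yaw": 0, "claw": 1}
    - {"offset": [-0.005, -0.02, 0.9], "yaw": 0, "claw": 1}
    - {"offset": [-0.005, -0.02, 0.98], "yaw": 0, "claw": 1}
    - {"offset": [-0.005, -0.02, 0.98], "yaw": 0, "claw": 1}
    - {"offset": [-0.005, -0.02, 0.98], "yaw": 0, "claw": 1}

```text
time: 40.65
ee_pos: [0.5797, -0.0555, 0.0673]
tcp_rot: [178.7, -0.1, -171.8]
wrist_force: [0.4, 0.2, -0.8]
opening: 0.027
grasp_force: 40.2
```

```bash
python3 - <<'E'
from plan import *
st();print(jw(0,-.068))
E
```

```text
40.65 [ 0.5797 -0.0555  0.0673] [ 1.787e+02 -1.000e-01 -1.718e+02] 0.027 40.2 [ 0.4  0.2 -0.8] [ -6.  10.  -5.  75.   1. -14.]
[ 0.57918128 -0.05562161]
```

Request:
servo_tool:
  rows:
    - {"offset": [0, 0, 0.015], "yaw": 0, "claw": 1}
    - {"offset": [0, 0, 0.02], "yaw": 0, "claw": 1}
    - {"offset": [0, 0, 0.02], "yaw": 0, "claw": 0.41}
    - {"offset": [0, 0, 0.02], "yaw": 0, "claw": 0.41}
    - {"offset": [0, 0, 0.02], "yaw": 0, "claw": 0.41}

```text
time: 41.28
ee_pos: [0.5797, -0.0555, 0.0652]
tcp_rot: [178.7, -0.1, -171.8]
wrist_force: [0.6, -0.0, 1.0]
opening: 0.0503
grasp_force: 0.0
```

Request:
servo_tool:
  rows:
    - {"offset": [0, 0, -0.3], "yaw": 0, "claw": 0.41}
    - {"offset": [0, 0, -0.9], "yaw": 0, "claw": 0.41}
    - {"offset": [0.4, 0.0, -1], "yaw": 0, "claw": 0.41}
    - {"offset": [1.0, 0.0, -1], "yaw": 0, "claw": 0.41}

```text
time: 41.78
ee_pos: [0.4813, -0.0721, 0.1664]
tcp_rot: [178.8, 0.1, -171.8]
wrist_force: [-0.9, 0.8, 0.2]
opening: 0.0504
grasp_force: 0.0
```

Request:
servo_tool:
  rows:
    - {"offset": [0.5, 0, -0.5], "yaw": 0, "claw": 0.41}
    - {"offset": [1.0, 0, -1], "yaw": 0, "claw": 0.5}
    - {"offset": [1.0, 0, -1], "yaw": 0, "claw": 0.5}
    - {"offset": [1.0, 0, -1], "yaw": 0, "claw": 0.5}

```text
time: 42.28
ee_pos: [0.3828, -0.0886, 0.2659]
tcp_rot: [178.8, 0.0, -171.9]
wrist_force: [0.7, 0.0, -1.5]
opening: 0.0426
grasp_force: 0.0
```

```bash
python3 - <<'E'
from plan import *
from look import *
st()
look(7,[])
bays(7)
# lever points in jig frame
for n in("top","scene"):
    im,d,P=load(n,7);a=P[...,:2]-J;c,s=np.cos(JA),np.sin(JA);x=a[...,0]*c+a[...,1]*s;y=-a[...,0]*s+a[...,1]*c
    m=(d>0)&(abs(y-.125)<.025)&(x>.06)&(x<.17)&(P[...,2]>.12)&(P[...,2]<.32)
    for lo in(.12,.17,.21,.25):
        k=m&(P[...,2]>lo)&(P[...,2]<lo+.04)
        if k.sum(): print(n,k.sum(),np.median(x[k]).round(4),np.median(y[k]).round(4),np.median(P[k][:,2]).round(4))
E
```

```text
42.275 [ 0.3828 -0.0886  0.2659] [ 178.8    0.  -171.9] 0.0426 0.0 [ 0.7  0.  -1.5] [-14. -16.  -8.  98.   1. -22.]
top -0.068 294 x [-69.5  71.4] y [-80.1 -66.3 -53.1] z 0.0594 zslope 0.005
top 0 303 x [-88.8  55.7] y [-15.1  -1.6  11.3] z 0.0597 zslope 0.001
top 0.068 302 x [-72.3  71.7] y [56.  69.2 82.6] z 0.0601 zslope 0.003
scene -0.068 403 x [-73.7  73. ] y [-83.9 -72.6 -57.1] z 0.0593 zslope -0.01
scene 0 379 x [-89.5  56.7] y [-19.3  -8.3   7.6] z 0.0593 zslope -0.006
scene 0.068 359 x [-73.   78.4] y [51.9 63.6 81.6] z 0.0592 zslope 0.0
top 47 0.0989 0.1176 0.1467
top 15 0.112 0.1265 0.1898
top 24 0.1177 0.1242 0.2344
top 40 0.1268 0.1264 0.2757
scene 93 0.1052 0.1181 0.1435
scene 55 0.117 0.1195 0.1907
scene 93 0.1258 0.1162 0.2316
scene 95 0.1314 0.1179 0.2689
```

View pics/L7.png

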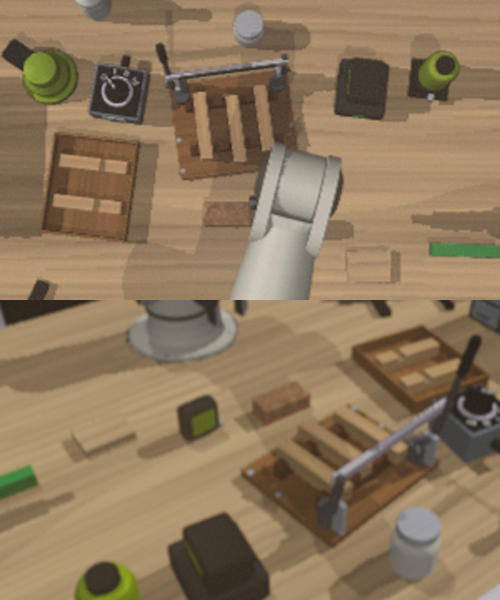

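All three blanks are in the jig, but the one in bay 2 has been knocked to about x = -16.5 mm. I regrasp it and centre it.

```bash
python3 - <<'E'
from plan import *
plan([(*jw(-.0165,0),.17,-171.9,.41,60),(*jw(-.0165,0),.12,-171.9,.41,60)])
E
```

```text
[[-0.456, 0.176, 0.238, 0.0, 0.41], [-0.913, 0.351, 0.476, 0.0, 0.41]]
[[-0.456, 0.176, 0.238, 0.0, 0.41], [-0.913, 0.352, 0.476, 0.0, 0.41], [-0.914, 0.341, 0.976, 0.0, 0.41]]
```

Request:
servo_tool:
  rows:
    - {"offset": [-0.455, 0.175, 0.24], "yaw": 0, "claw": 0.41}
    - {"offset": [-0.915, 0.35, 0.48], "yaw": 0, "claw": 0.41}

```text
time: 42.62
ee_pos: [0.4695, -0.0387, 0.2157]
tcp_rot: [178.7, -0.2, -171.9]
wrist_force: [0.7, -1.2, 1.0]
opening: 0.0502
grasp_force: 0.0
```

Request:
servo_tool:
  rows:
    - {"offset": [-0.455, 0.175, 0.24], "yaw": 0, "claw": 0.41}
    - {"offset": [-0.915, 0.35, 0.48], "yaw": 0, "claw": 0.41}
    - {"offset": [-0.915, 0.34, 0.8], "yaw": 0, "claw": 0.41}
    - {"offset": [-0.915, 0.34, 0.8], "yaw": 0, "claw": 0.41}
    - {"offset": [-0.915, 0.34, 0.8], "yaw": 0, "claw": 0.41}

```text
time: 43.25
ee_pos: [0.5534, 0.0088, 0.1388]
tcp_rot: [178.7, -0.1, -171.8]
wrist_force: [0.2, 0.1, 0.7]
opening: 0.0504
grasp_force: 0.0
```

```bash
python3 - <<'E'
from plan import *
from look import *
snap("scene",8);snap("top",8);bays(8)
st();plan([(*jw(-.0165,0),.058,-171.9,.41,25)])
E
```

```text
top -0.068 94 x [-73.6  13.4] y [-80.7 -73.5 -62.6] z 0.0602 zslope 0.023
top 0.068 84 x [-57.2  71.9] y [73.5 79.2 83.5] z 0.0595 zslope -0.017
scene -0.068 401 x [-73.3  73.3] y [-83.7 -72.8 -56.5] z 0.0595 zslope -0.007
scene 0 371 x [-89.2  55.6] y [-19.7  -8.1   7.7] z 0.0594 zslope -0.004
scene 0.068 362 x [-73.3  81.7] y [51.9 63.3 82.1] z 0.0594 zslope -0.006
43.35 [0.5537 0.0086 0.1401] [ 178.7    0.  -171.8] 0.0504 0.0 [-0.3  0.3  0.3] [ 0.  5. -3. 83.  1. -8.]
[[0.001, -0.002, 0.205, 0.0, 0.41], [0.002, -0.005, 0.41, 0.0, 0.41], [0.003, -0.007, 0.615, 0.0, 0.41], [0.004, -0.01, 0.82, 0.0, 0.41]]
```

Request:
servo_tool:
  rows:
    - {"offset": [0, 0.01, 0.2], "yaw": 0, "claw": 0.41}
    - {"offset": [0, 0.015, 0.4], "yaw": 0, "claw": 0.41}
    - {"offset": [0, 0.015, 0.6], "yaw": 0, "claw": 0.41}
    - {"offset": [0, 0.015, 0.8], "yaw": 0, "claw": 0.41}
    - {"offset": [0, 0.015, 0.8], "yaw": 0, "claw": 0.41}
    - {"offset": [0, 0.015, 0.8], "yaw": 0, "claw": 0.41}
    - {"offset": [0, 0.015, 0.8], "yaw": 0, "claw": 1}
    - {"offset": [0, 0.015, 0.8], "yaw": 0, "claw": 1}
    - {"offset": [0, 0.015, 0.8], "yaw": 0, "claw": 1}
    - {"offset": [0, 0.015, 0.8], "yaw": 0, "claw": 1}

```text
time: 44.6
ee_pos: [0.5535, 0.0119, 0.0602]
tcp_rot: [178.8, 0.0, -171.8]
wrist_force: [-1.2, -1.2, 6.7]
opening: 0.0272
grasp_force: 39.8
```

```bash
python3 - <<'E'
from plan import *
st();z=get_obs()["ee_pos"][2];print(jw(-.0165,0));plan([(*jw(-.0165,0),z+.008,-171.9,1,5),(*jw(0,0),z+.008,-171.9,1,6),(*jw(0,0),z,-171.9,1,5)])
E
```

```text
44.6 [0.5535 0.0119 0.0602] [ 178.8    0.  -171.8] 0.0272 39.8 [-1.2 -1.2  6.7] [  1.   6. -10.  74.   1.  -8.]
[0.55326461 0.00937513]
[[0.003, -0.011, -0.04, 0.0, 1], [0.006, -0.023, -0.081, 0.0, 1], [-0.049, -0.023, -0.08, 0.0, 1], [-0.104, -0.023, -0.08, 0.0, 1], [-0.159, -0.023, -0.08, 0.0, 1], [-0.159, -0.024, -0.04, 0.0, 1], [-0.159, -0.024, 0.0, 0.0, 1]]
```

Request:
servo_tool:
  rows:
    - {"offset": [0, -0.01, -0.04], "yaw": 0, "claw": 1}
    - {"offset": [0, -0.025, -0.08], "yaw": 0, "claw": 1}
    - {"offset": [-0.05, -0.025, -0.08], "yaw": 0, "claw": 1}
    - {"offset": [-0.105, -0.025, -0.08], "yaw": 0, "claw": 1}
    - {"offset": [-0.16, -0.025, -0.08], "yaw": 0, "claw": 1}
    - {"offset": [-0.16, -0.025, -0.04], "yaw": 0, "claw": 1}
    - {"offset": [-0.16, -0.025, 0.005], "yaw": 0, "claw": 1}
    - {"offset": [-0.16, -0.025, 0.005], "yaw": 0, "claw": 1}
    - {"offset": [-0.16, -0.025, 0.005], "yaw": 0, "claw": 0.41}
    - {"offset": [-0.16, -0.025, 0.005], "yaw": 0, "claw": 0.41}
    - {"offset": [-0.16, -0.025, 0.005], "yaw": 0, "claw": 0.41}

```text
time: 45.98
ee_pos: [0.5688, 0.0118, 0.0577]
tcp_rot: [178.7, -0.1, -171.8]
wrist_force: [-0.0, 0.4, 1.0]
opening: 0.0501
grasp_force: 0.0
```

Request:
servo_tool:
  rows:
    - {"offset": [0, 0, -0.3], "yaw": 0, "claw": 0.41}
    - {"offset": [0, 0, -0.9], "yaw": 0, "claw": 0.41}
    - {"offset": [0.4, 0.0, -1], "yaw": 0, "claw": 0.41}
    - {"offset": [1.0, 0.0, -1], "yaw": 0, "claw": 0.41}

```text
time: 46.48
ee_pos: [0.4705, -0.0047, 0.1591]
tcp_rot: [178.7, 0.0, -171.8]
wrist_force: [-0.8, -0.7, 0.4]
opening: 0.0505
grasp_force: 0.0
```

Request:
servo_tool:
  rows:
    - {"offset": [0.5, 0.3, -0.5], "yaw": 0, "claw": 0.41}
    - {"offset": [1.0, 0.6, -1], "yaw": 0, "claw": 0.5}
    - {"offset": [1.0, 0.6, -1], "yaw": 0, "claw": 0.5}
    - {"offset": [1.0, 0.6, -1], "yaw": 0, "claw": 0.5}

```text
time: 46.98
ee_pos: [0.3632, 0.0388, 0.2613]
tcp_rot: [178.7, 0.1, -171.8]
wrist_force: [-0.3, -0.2, -0.8]
opening: 0.0429
grasp_force: 0.0
```

```bash
python3 - <<'E'
from plan import *
from look import *
snap("scene",9);snap("top",9);bays(9)
st()
EOF=0
p=jw(.095+.165*.178,.125)
print("lever grip @165",p,.072+.165*.984)
plan([(*p,.32,-171.9,.5,55)])
E
```

```text
top -0.068 304 x [-72.5  73.6] y [-80.5 -66.7 -53. ] z 0.0593 zslope 0.0
top 0 298 x [-73.6  70.8] y [-11.4   2.   15.1] z 0.0598 zslope -0.001
top 0.068 306 x [-73.   72.7] y [56.3 69.3 82.8] z 0.0597 zslope -0.006
scene -0.068 404 x [-74.4  72.9] y [-83.7 -72.5 -56.6] z 0.0595 zslope -0.005
scene 0 382 x [-74.6  71.9] y [-16.   -5.   10.9] z 0.0594 zslope -0.004
scene 0.068 365 x [-73.1  81.3] y [52.  63.4 89.6] z 0.0594 zslope -0.003
47.075 [0.3638 0.0383 0.259 ] [ 1.787e+02 -1.000e-01 -1.718e+02] 0.0425 0.0 [0.7 0.2 0.1] [  5. -20. -11.  98.   1.  -3.]
lever grip @165 [0.67511659 0.15297684] 0.23436
[[-0.463, 0.101, -0.085, 0.0, 0.5], [-0.927, 0.201, -0.171, 0.0, 0.5]]
[[-0.463, 0.101, -0.085, 0.0, 0.5], [-0.927, 0.202, -0.171, 0.0, 0.5]]
[[-0.463, 0.101, -0.085, 0.0, 0.5], [-0.927, 0.202, -0.171, 0.0, 0.5]]
[[-0.463, 0.101, -0.085, 0.0, 0.5]]
```

Everything is seated and centred (bay 2 at x = -1.4 mm). Now I grip the upright lever, approaching horizontally.

```bash
python3 - <<'E'
from plan import *
plan([(*jw(.05,.125),.257,-171.9,.5,55),(*jw(.126,.125),.257,-171.9,.5,40)])
E
```

```text
[[-0.5, 0.138, 0.006, 0.0, 0.5]]
[[-0.5, 0.139, 0.006, 0.0, 0.5]]
[[-0.5, 0.139, 0.006, 0.0, 0.5]]
[[-0.5, 0.139, 0.006, 0.0, 0.5]]
[[-0.5, 0.139, 0.006, 0.0, 0.5], [-0.88, 0.139, 0.006, 0.0, 0.5]]
[[-0.38, 0.0, 0.0, 0.0, 0.5]]
```

Request:
servo_tool:
  rows:
    - {"offset": [-0.4, 0.2, 0], "yaw": 0, "claw": 0.5}
    - {"offset": [-0.8, 0.4, 0.01], "yaw": 0, "claw": 0.5}

```text
time: 47.32
ee_pos: [0.4384, 0.0896, 0.258]
tcp_rot: [178.7, -0.2, -171.9]
wrist_force: [0.1, -0.2, -0.8]
opening: 0.0427
grasp_force: 0.0
```

Request:
servo_tool:
  rows:
    - {"offset": [-0.45, 0.29, 0.01], "yaw": 0, "claw": 0.5}
    - {"offset": [-0.9, 0.29, 0.02], "yaw": 0, "claw": 0.5}
    - {"offset": [-0.9, 0.29, 0.02], "yaw": 0, "claw": 0.5}
    - {"offset": [-0.9, 0.29, 0.02], "yaw": 0, "claw": 0.5}

```text
time: 47.82
ee_pos: [0.5218, 0.1305, 0.2561]
tcp_rot: [178.7, -0.3, -171.9]
wrist_force: [-0.1, -0.3, 0.6]
opening: 0.0428
grasp_force: 0.0
```

```bash
python3 - <<'E'
from plan import *
st()
plan([(*jw(.05,.125),.257,-171.9,.5,55),(*jw(.126,.125),.257,-171.9,.5,40)])
E
```

```text
47.825 [0.5218 0.1305 0.2561] [ 178.7   -0.3 -171.9] 0.0428 0.0 [-0.1 -0.3  0.6] [13.  4.  9. 95.  1.  5.]
[[-0.403, 0.003, -0.006, 0.0, 0.5], [-0.805, 0.007, -0.012, 0.0, 0.5]]
[[-0.38, 0.0, -0.002, 0.0, 0.5], [-0.76, 0.0, -0.003, 0.0, 0.5]]
```

Request:
servo_tool:
  rows:
    - {"offset": [-0.4, 0.005, -0.01], "yaw": 0, "claw": 0.5}
    - {"offset": [-0.8, 0.005, -0.01], "yaw": 0, "claw": 0.5}

```text
time: 48.08
ee_pos: [0.6012, 0.1424, 0.2598]
tcp_rot: [178.7, 0.0, -171.8]
wrist_force: [0.0, -0.3, -0.3]
opening: 0.0427
grasp_force: 0.0
```

Request:
servo_tool:
  rows:
    - {"offset": [-0.25, 0, 0], "yaw": 0, "claw": 0.5}
    - {"offset": [-0.5, 0, 0], "yaw": 0, "claw": 0.5}
    - {"offset": [-0.77, 0, 0], "yaw": 0, "claw": 0.5}
    - {"offset": [-0.77, 0, 0], "yaw": 0, "claw": 0.5}
    - {"offset": [-0.77, 0, 0], "yaw": 0, "claw": 1}
    - {"offset": [-0.77, 0, 0], "yaw": 0, "claw": 1}
    - {"offset": [-0.77, 0, 0], "yaw": 0, "claw": 1}
    - {"offset": [-0.77, 0, 0], "yaw": 0, "claw": 1}
  squeeze: 50

```text
time: 49.08
ee_pos: [0.6764, 0.1533, 0.2596]
tcp_rot: [178.8, -0.1, -171.8]
wrist_force: [-5.9, -1.8, 4.1]
opening: 0.0167
grasp_force: 49.4
```

```bash
python3 - <<'E'
from plan import *
st();o=get_obs()
h=np.r_[jw(.095,.125),.075];v=o["ee_pos"]-h;r=np.hypot(v[:2]@[np.cos(JA),np.sin(JA)],v[2]);t0=np.arctan2(v[2],-(v[:2]@[np.cos(JA),np.sin(JA)]));print(r,t0)
off=v[:2]@[-np.sin(JA),np.cos(JA)];print("yoff",off)
plan([(*jw(.095-r*np.cos(t),.125+off),.075+r*np.sin(t),-171.9,1,60) for t in np.linspace(t0,0.0,24)[1:]])
E
```

```text
49.075 [0.6764 0.1533 0.2596] [ 1.788e+02 -1.000e-01 -1.718e+02] 0.0167 49.4 [-5.9 -1.8  4.1] [ 12.  27.  38. 101.   1.   4.]
0.1871622035909489 1.7354838727300885
yoff 0.0001815327853184539
[[0.14, 0.001, -0.018, 0.0, 1], [0.281, 0.001, -0.025, 0.0, 1], [0.422, 0.001, -0.021, 0.0, 1], [0.563, 0.001, -0.007, 0.0, 1], [0.702, 0.001, 0.018, 0.0, 1], [0.838, 0.0, 0.053, 0.0, 1], [0.972, -0.001, 0.098, 0.0, 1]]
[[0.13, -0.001, 0.055, 0.0, 1], [0.255, -0.003, 0.12, 0.0, 1], [0.375, -0.004, 0.194, 0.0, 1], [0.49, -0.006, 0.278, 0.0, 1], [0.597, -0.008, 0.369, 0.0, 1], [0.697, -0.01, 0.468, 0.0, 1], [0.79, -0.013, 0.575, 0.0, 1], [0.874, -0.015, 0.688, 0.0, 1], [0.95, -0.018, 0.807, 0.0, 1]]
[[0.066, -0.003, 0.125, 0.0, 1], [0.123, -0.006, 0.254, 0.0, 1], [0.17, -0.008, 0.387, 0.0, 1], [0.207, -0.011, 0.523, 0.0, 1], [0.233, -0.014, 0.662, 0.0, 1], [0.249, -0.017, 0.802, 0.0, 1], [0.254, -0.021, 0.943, 0.0, 1]]
```

Request:
servo_tool:
  rows:
    - {"offset": [0.14, 0, -0.02], "yaw": 0, "claw": 1}
    - {"offset": [0.28, 0, -0.025], "yaw": 0, "claw": 1}
    - {"offset": [0.42, 0, -0.02], "yaw": 0, "claw": 1}
    - {"offset": [0.56, 0, -0.005], "yaw": 0, "claw": 1}
    - {"offset": [0.7, 0, 0.02], "yaw": 0, "claw": 1}
    - {"offset": [0.84, 0, 0.055], "yaw": 0, "claw": 1}
    - {"offset": [0.97, 0, 0.1], "yaw": 0, "claw": 1}

```text
time: 49.95
ee_pos: [0.5819, 0.1399, 0.2506]
tcp_rot: [178.7, 0.2, -171.9]
wrist_force: [2.0, -2.9, 10.3]
opening: 0.0168
grasp_force: 49.1
```

Request:
servo_tool:
  rows:
    - {"offset": [0.13, 0, 0.055], "yaw": 0, "claw": 1}
    - {"offset": [0.255, -0.005, 0.12], "yaw": 0, "claw": 1}
    - {"offset": [0.375, -0.005, 0.195], "yaw": 0, "claw": 1}
    - {"offset": [0.49, -0.005, 0.28], "yaw": 0, "claw": 1}
    - {"offset": [0.595, -0.01, 0.37], "yaw": 0, "claw": 1}
    - {"offset": [0.695, -0.01, 0.47], "yaw": 0, "claw": 1}
    - {"offset": [0.79, -0.015, 0.575], "yaw": 0, "claw": 1}
    - {"offset": [0.875, -0.015, 0.69], "yaw": 0, "claw": 1}
    - {"offset": [0.95, -0.02, 0.805], "yaw": 0, "claw": 1}

```text
time: 51.08
ee_pos: [0.4872, 0.1263, 0.1683]
tcp_rot: [178.7, 0.0, -171.9]
wrist_force: [3.2, -0.5, -2.6]
opening: 0.0169
grasp_force: 56.1
```

Request:
servo_tool:
  rows:
    - {"offset": [0.065, -0.005, 0.125], "yaw": 0, "claw": 1}
    - {"offset": [0.125, -0.005, 0.255], "yaw": 0, "claw": 1}
    - {"offset": [0.17, -0.01, 0.385], "yaw": 0, "claw": 1}
    - {"offset": [0.205, -0.01, 0.525], "yaw": 0, "claw": 1}
    - {"offset": [0.235, -0.015, 0.66], "yaw": 0, "claw": 1}
    - {"offset": [0.25, -0.015, 0.8], "yaw": 0, "claw": 1}
    - {"offset": [0.255, -0.02, 0.92], "yaw": 0, "claw": 1}
    - {"offset": [0.255, -0.02, 0.94], "yaw": 0, "claw": 1}
    - {"offset": [0.255, -0.02, 0.94], "yaw": 0, "claw": 1}

```text
time: 52.2
ee_pos: [0.4617, 0.1227, 0.074]
tcp_rot: [178.7, -0.1, -171.8]
wrist_force: [3.6, -2.8, -2.5]
opening: 0.0164
grasp_force: 53.1
```

```bash
python3 - <<'E'
from plan import *
st();o=get_obs()
h=np.r_[jw(.095,.125),.075];v=o["ee_pos"]-h;print(np.arctan2(v[2],-(v[:2]@[np.cos(JA),np.sin(JA)])))
E
```

```text
52.2 [0.4617 0.1227 0.074 ] [ 1.787e+02 -1.000e-01 -1.718e+02] 0.0164 53.1 [ 3.6 -2.8 -2.5] [ 14.  -5. -19.  75.   1.   6.]
-0.005236724703850103
```

Request:
servo_tool:
  rows:
    - {"offset": [0, 0, 0], "yaw": 0, "claw": 0.5}
    - {"offset": [0, 0, 0], "yaw": 0, "claw": 0.5}
    - {"offset": [0, 0, 0], "yaw": 0, "claw": 0.5}
    - {"offset": [0, 0, -0.3], "yaw": 0, "claw": 0.5}
    - {"offset": [0, 0, -0.8], "yaw": 0, "claw": 0.5}
    - {"offset": [0.4, 0, -1], "yaw": 0, "claw": 0.5}
    - {"offset": [0.8, 0, -1], "yaw": 0, "claw": 0.5}

```text
time: 53.08
ee_pos: [0.3826, 0.1094, 0.1764]
tcp_rot: [178.7, 0.1, -171.8]
wrist_force: [-0.6, 0.5, -0.2]
opening: 0.0429
grasp_force: 0.0
```

Request:
servo_tool:
  rows:
    - {"offset": [0.4, 0, -0.3], "yaw": 0, "claw": 0.5}
    - {"offset": [0.7, 0, -0.3], "yaw": 0, "claw": 0.5}
    - {"offset": [0.7, 0, -0.3], "yaw": 0, "claw": 0.5}
    - {"offset": [0.7, 0, -0.3], "yaw": 0, "claw": 0.5}

```text
time: 53.58
ee_pos: [0.3142, 0.0988, 0.2047]
tcp_rot: [178.7, -0.0, -171.8]
wrist_force: [-0.0, 0.3, -0.4]
opening: 0.0425
grasp_force: 0.0
```

```bash
python3 - <<'E'
from plan import *
from look import *
look(10,[]);bays(10);st()
ks=lambda n:pts([(n,10)],(.632,.268),.09,.075)
print("box",[fit(ks(n),box(.116,.116,.066),[.632,.268,-.13]) for n in("top","scene")])
for n in("top","scene"):
    im,d,P=load(n,10);m=(d>0)&(np.hypot(P[...,0]-.632,P[...,1]-.268)<.04)&(P[...,2]>.088)&(P[...,2]<.12)
    q=P[m];w,v=np.linalg.eigh(np.cov(q[:,:2].T));print(n,len(q),q.mean(0).round(4),np.degrees(np.arctan2(*v[::-1,1])).round(1),(w**.5*1e3).round(1))
    a=P[...,:2]-J;c,s=np.cos(JA),np.sin(JA);x=a[...,0]*c+a[...,1]*s;y=-a[...,0]*s+a[...,1]*c
    m=(d>0)&(abs(x-.03)<.008)&(abs(y)<.12);print("bar z",np.percentile(P[m][:,2],[10,50,90]))
E
```

```text
top -0.068 287 x [-72.6  72.1] y [-82.9 -66.4 -52.6] z 0.06 zslope 0.008
top 0 296 x [-73.6  70.5] y [-13.    1.6  15.4] z 0.0606 zslope 0.02
top 0.068 291 x [-72.5  72.3] y [55.5 69.8 82.8] z 0.0608 zslope 0.002
scene -0.068 455 x [-72.5  73.1] y [-84.3 -71.4 -55.8] z 0.0597 zslope 0.01
scene 0 411 x [-73.9  71.5] y [-16.6  -4.8  11.8] z 0.0596 zslope 0.016
scene 0.068 385 x [-73.4  73. ] y [51.8 62.9 81. ] z 0.0596 zslope 0.006
53.675 [0.3142 0.0988 0.2043] [ 1.787e+02 -1.000e-01 -1.718e+02] 0.0429 0.0 [0.2 0.6 0.5] [ 16. -26. -22.  94.   1.   8.]
box [array([ 0.6329,  0.2706, -7.14  ,  4.669 ]), array([ 0.6317,  0.2659, -9.58  ,  6.344 ])]
top 64 [0.6317 0.2694 0.1057] -143.6 [ 5.1 16. ]
bar z [0.01870439 0.06953072 0.07586683]
scene 125 [0.6346 0.2635 0.0991] -145.2 [ 3.8 14.9]
bar z [0.03594019 0.06697401 0.06904381]
```

View pics/L10.png

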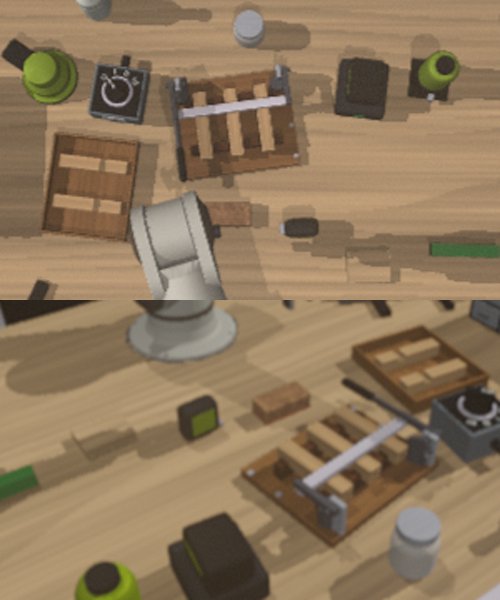

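The clamp is shut on three seated rails. Now the selector: its pointer is at off, about +43°.

```bash
python3 - <<'E'
from plan import *
plan([(.6325,.2675,.19,-138,.5,60)])
E
```

```text
[[-0.565, 0.202, 0.027, -0.031, 0.5]]
[[-0.582, 0.146, 0.027, -0.031, 0.5]]
[[-0.594, 0.088, 0.027, -0.031, 0.5]]
[[-0.6, 0.029, 0.027, -0.031, 0.5]]
[[-0.6, -0.03, 0.027, -0.031, 0.5]]
[[-0.594, -0.089, 0.027, -0.031, 0.5]]
```

Request:
servo_tool:
  rows:
    - {"offset": [-0.5, 0.18, 0.02], "yaw": -0.03, "claw": 0.5}
    - {"offset": [-0.85, 0.3, 0.04], "yaw": -0.047, "claw": 0.5}

```text
time: 53.92
ee_pos: [0.3954, 0.1414, 0.2006]
tcp_rot: [178.7, 0.1, -163.2]
wrist_force: [0.1, -0.8, -0.1]
opening: 0.0427
grasp_force: 0.0
```

Request:
servo_tool:
  rows:
    - {"offset": [-0.45, 0.09, 0.02], "yaw": -0.03, "claw": 0.5}
    - {"offset": [-0.89, 0.17, 0.04], "yaw": -0.047, "claw": 0.5}

```text
time: 54.18
ee_pos: [0.4757, 0.1832, 0.1967]
tcp_rot: [178.7, 0.2, -154.8]
wrist_force: [0.1, -1.0, 0.9]
opening: 0.043
grasp_force: 0.0
```

Request:
servo_tool:
  rows:
    - {"offset": [-0.45, 0.03, 0.02], "yaw": -0.03, "claw": 0.5}
    - {"offset": [-0.9, 0.03, 0.04], "yaw": -0.047, "claw": 0.5}

```text
time: 54.42
ee_pos: [0.5559, 0.2242, 0.1928]
tcp_rot: [178.8, 0.4, -146.3]
wrist_force: [0.5, 0.0, 0.1]
opening: 0.0426
grasp_force: 0.0
```

Request:
servo_tool:
  rows:
    - {"offset": [-0.45, -0.06, 0.02], "yaw": -0.02, "claw": 0.5}
    - {"offset": [-0.85, -0.11, 0.04], "yaw": -0.047, "claw": 0.5}
    - {"offset": [-0.85, -0.11, 0.04], "yaw": -0.047, "claw": 0.5}
    - {"offset": [-0.85, -0.11, 0.04], "yaw": -0.047, "claw": 0.5}

```text
time: 54.92
ee_pos: [0.6311, 0.2611, 0.1895]
tcp_rot: [178.9, 0.5, -138.0]
wrist_force: [-0.1, 0.8, 1.0]
opening: 0.0432
grasp_force: 0.0
```

```bash
python3 - <<'E'
from plan import *
st()
plan([(.6325,.2675,.17,-138,.5,40),(.6325,.2675,.1,-138,.5,22)])
E
```

```text
54.925 [0.6311 0.2611 0.1895] [ 178.9    0.5 -138. ] 0.0432 0.0 [-0.1  0.8  1. ] [ 22.  23.  25.  91.   1. -20.]
[[-0.052, 0.034, 0.196, 0.0, 0.5], [-0.05, 0.031, 0.371, 0.0, 0.5], [-0.049, 0.027, 0.546, 0.0, 0.5], [-0.047, 0.024, 0.721, 0.0, 0.5], [-0.045, 0.02, 0.896, 0.0, 0.5]]
```

Request:
servo_tool:
  rows:
    - {"offset": [-0.05, 0.035, 0.2], "yaw": 0, "claw": 0.5}
    - {"offset": [-0.05, 0.03, 0.4], "yaw": 0, "claw": 0.5}
    - {"offset": [-0.05, 0.025, 0.6], "yaw": 0, "claw": 0.5}
    - {"offset": [-0.045, 0.02, 0.8], "yaw": 0, "claw": 0.5}
    - {"offset": [-0.045, 0.02, 0.9], "yaw": 0, "claw": 0.5}
    - {"offset": [-0.045, 0.02, 0.9], "yaw": 0, "claw": 0.5}
    - {"offset": [-0.045, 0.02, 0.9], "yaw": 0, "claw": 1}
    - {"offset": [-0.045, 0.02, 0.9], "yaw": 0, "claw": 1}
    - {"offset": [-0.045, 0.02, 0.9], "yaw": 0, "claw": 1}
    - {"offset": [-0.045, 0.02, 0.9], "yaw": 0, "claw": 1}
    - {"offset": [-0.045, 0.02, 0.9], "yaw": 0, "claw": 1}
  squeeze: 50

```text
time: 56.3
ee_pos: [0.6319, 0.2684, 0.1021]
tcp_rot: [178.8, 0.7, -137.9]
wrist_force: [-6.9, 1.9, 4.5]
opening: 0.0142
grasp_force: 50.7
```

```bash
python3 - <<'E'
from plan import *
st();print(get_obs()["torque"])
E
```

```text
56.3 [0.6319 0.2684 0.1021] [ 178.8    0.7 -137.9] 0.0142 50.7 [-6.9  1.9  4.5] [ 23.  23.  15.  82.   1. -20.]
[0.20732434 1.10422352 0.11282259]
```

Request:
servo_tool:
  rows:
    - {"offset": [0, 0.01, 0], "yaw": 0, "claw": 1}
    - {"offset": [0, 0.01, 0], "yaw": 0.04, "claw": 1}
    - {"offset": [0, 0.01, 0], "yaw": 0.08, "claw": 1}
    - {"offset": [0, 0.01, 0], "yaw": 0.12, "claw": 1}
    - {"offset": [0, 0.01, 0], "yaw": 0.16, "claw": 1}
    - {"offset": [0, 0.01, 0], "yaw": 0.2, "claw": 1}
    - {"offset": [0, 0.01, 0], "yaw": 0.24, "claw": 1}
    - {"offset": [0, 0.01, 0], "yaw": 0.28, "claw": 1}
    - {"offset": [0, 0.01, 0], "yaw": 0.32, "claw": 1}
    - {"offset": [0, 0.01, 0], "yaw": 0.35, "claw": 1}
    - {"offset": [0, 0.01, 0], "yaw": 0.375, "claw": 1}
    - {"offset": [0, 0.01, 0], "yaw": 0.375, "claw": 1}

```text
time: 57.8
ee_pos: [0.6317, 0.2687, 0.102]
tcp_rot: [179.0, -0.8, 154.5]
wrist_force: [-5.8, 0.5, 5.0]
opening: 0.0142
grasp_force: 50.7
```

Request:
servo_tool:
  rows:
    - {"offset": [0, 0, 0], "yaw": 0, "claw": 1}
    - {"offset": [0, 0, 0], "yaw": 0, "claw": 1}

```text
time: 58.05
ee_pos: [0.6317, 0.2687, 0.102]
tcp_rot: [179.0, -0.8, 154.5]
wrist_force: [-5.6, 0.9, 4.7]
opening: 0.0143
grasp_force: 50.7
```

```bash
python3 - <<'E'
from plan import *
st();print(get_obs()["torque"])
E
```

```text
58.05 [0.6317 0.2687 0.102 ] [179.   -0.8 154.5] 0.0143 50.7 [-5.6  0.9  4.7] [23. 23. 15. 82.  1. 48.]
[-0.42498635  0.73110255  0.14251234]
```

Release, rise and back off, then check.

Request:
servo_tool:
  rows:
    - {"offset": [0, 0, 0], "yaw": 0, "claw": 0.5}
    - {"offset": [0, 0, 0], "yaw": 0, "claw": 0.5}
    - {"offset": [0, 0, 0], "yaw": 0, "claw": 0.5}
    - {"offset": [0, 0, 0], "yaw": 0, "claw": 0.5}
    - {"offset": [0, 0, -0.3], "yaw": 0, "claw": 0.5}
    - {"offset": [0, 0, -0.7], "yaw": 0, "claw": 0.5}
    - {"offset": [0, 0, -1], "yaw": 0, "claw": 0.5}

```text
time: 58.92
ee_pos: [0.6326, 0.2663, 0.2027]
tcp_rot: [178.9, -0.7, 154.5]
wrist_force: [0.9, -0.5, -0.9]
opening: 0.0422
grasp_force: 0.0
```

Request:
servo_tool:
  rows:
    - {"offset": [0.5, 0, -0.1], "yaw": 0, "claw": 0.5}
    - {"offset": [1, -0.2, -0.2], "yaw": 0, "claw": 0.5}

```text
time: 59.18
ee_pos: [0.533, 0.2915, 0.2217]
tcp_rot: [179.0, -0.8, 154.5]
wrist_force: [-0.2, 0.8, 1.6]
opening: 0.0428
grasp_force: 0.0
```

Request:
servo_tool:
  rows:
    - {"offset": [0.5, -0.5, 0], "yaw": 0, "claw": 0.5}
    - {"offset": [1, -0.9, 0], "yaw": 0, "claw": 0.5}

```text
time: 59.42
ee_pos: [0.4123, 0.2544, 0.2216]
tcp_rot: [179.0, -0.8, 154.5]
wrist_force: [0.7, 0.9, 1.4]
opening: 0.0424
grasp_force: 0.0
```

Request:
servo_tool:
  rows:
    - {"offset": [0.5, -0.5, 0], "yaw": 0, "claw": 0.5}
    - {"offset": [0.9, -0.9, 0], "yaw": 0, "claw": 0.5}
    - {"offset": [0.9, -0.9, 0], "yaw": 0, "claw": 0.5}
    - {"offset": [0.9, -0.9, 0], "yaw": 0, "claw": 0.5}

```text
time: 59.92
ee_pos: [0.2944, 0.2126, 0.2218]
tcp_rot: [178.9, -0.7, 154.5]
wrist_force: [-0.4, -0.3, 0.0]
opening: 0.0427
grasp_force: 0.0
```

```bash
python3 - <<'E'
from plan import *
from look import *
look(11,[]);bays(11);st()
for n in("top","scene"):
    im,d,P=load(n,11);m=(d>0)&(np.hypot(P[...,0]-.632,P[...,1]-.268)<.04)&(P[...,2]>.088)&(P[...,2]<.12)
    q=P[m];w,v=np.linalg.eigh(np.cov(q[:,:2].T));print(n,len(q),q.mean(0).round(4),np.degrees(np.arctan2(*v[::-1,1])).round(1),(w**.5*1e3).round(1))
a=load("top",11)[0];x=cv2.resize(a[140:190,215:265,::-1],(400,400),interpolation=cv2.INTER_CUBIC)
y=cv2.resize(a[110:290,170:350,::-1],(400,400),interpolation=cv2.INTER_CUBIC);cv2.imwrite("pics/c11.png",np.hstack([x,y]))
E
```

```text
top -0.068 297 x [-72.1  72.3] y [-85.8 -66.4 -52.9] z 0.0607 zslope 0.011
top 0 289 x [-72.2  70.8] y [-12.1   1.6  15.5] z 0.0607 zslope 0.016
top 0.068 299 x [-72.2  71.8] y [55.2 69.3 83.2] z 0.0611 zslope 0.001
scene -0.068 458 x [-74.2  72.9] y [-84.  -72.3 -55.7] z 0.0598 zslope 0.008
scene 0 414 x [-73.4  71.6] y [-16.3  -4.4  12.1] z 0.0598 zslope 0.01
scene 0.068 396 x [-72.4  73.1] y [51.4 63.9 80.9] z 0.0596 zslope 0.004
60.025 [0.2949 0.2128 0.2212] [179.   -0.8 154.5] 0.0427 0.0 [-1.  -0.1 -0.5] [ 35. -22. -17.  94.   1.  60.]
top 78 [0.6319 0.2694 0.1044] 155.5 [ 5.8 14.9]
scene 103 [0.6356 0.2618 0.1003] 156.9 [ 4.5 16.2]
```

View pics/c11.png

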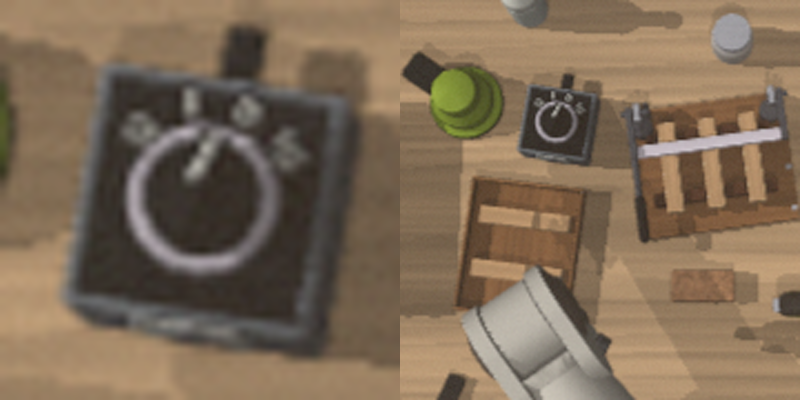

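The pointer has turned about 70° from off to the two-stroke mark. The clamp is shut on three rails and both routed rails are in the tray, so I hand in.

```bash
python3 -c "
from workcell import *
print(job_done())"
```

```text
the job is handed in; nothing more can be done
None
```

The job is done and handed in: both routed rails lie in the tray, the three plain rails are seated and centred in the jig under the shut clamp, and the selector stands at two strokes.

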